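Fetch the old bottle from the lower layer and repack the case

TASK

The long slender bottle in the lower layer of the wooden case is to be served: lay the two upper bottles aside on the two-place bench rest, lift the wooden tray out onto the cork mat, and lay the slender bottle in the serving cradle with its neck in the narrow notch, keeping it lying level all the way. Then put the tray back in its notches, and both upper bottles back on it, each in the place it came from and the same way round. Lay everything down without dropping it, and leave the small bottle where it lies.

Things in the scene. Friction and masses are not known exactly. Their poses are not given: they have to be found in the camera images.
- case: Open pine case, fixed, 304 x 244 mm; sides (y +-116) 46 high; ends (x +-146, 12 thick) 92 high with notches 28 wide (floor z 84) at y +-74 for the tray's rails. Origin: centre of underside. Berths at y +-46. Upper layer (on tray): bottle origins at x -30, z 125, mouths to +x. Lower layer, in the case's own slats: origins at x +30, z 45, mouths to -x. Any bottle may be in either berth of its layer.
- tray: Free plywood tray, 0.5 kg. Two rails along x (y +-74, 12 wide, 16 high, x -150 to +170), slats 160 long (y) at x -65 (wide scallops) and +65 (narrow, 39 high), between these a middle rail at y 0, 18 wide, 16 high: grip it at the origin across y. Origin on underside level. In the case it lies at case x -10, y 0, z 84 mm, same axes, 8 mm play in y. Bottles on it: x -20, y +-46, z 41, mouths to +x.
- claret: Half-size claret bottle, dark glass, about 0.72 kg, lying in the upper layer: 240 mm long, straight body 62 across, square high shoulders, neck 28. Origin on the axis at the balance point (grip here); x points to the mouth; it may be rolled about x. Base at x -88, body straight to x +47, neck from x +80, mouth at x +152.
- burgundy: Half-size burgundy bottle, dark glass, about 0.72 kg, lying in the upper layer: 240 mm long, body 62 across, long sloping shoulders, neck 28. Origin on the axis at the balance point (grip here); x points to the mouth; it may be rolled about x. Base at x -90, body straight to x +8, neck from x +80, mouth at x +150.
- flute: The bottle to fetch: slender half bottle, dark glass, about 0.68 kg, the longer one in the lower layer: 255 mm long, body 58 across sloping very gradually to a neck of 28. Origin on the axis at the balance point (grip here); x points to the mouth; it may be rolled about x. Base at x -98, body straight to x -8, 55 across at x +11, neck from x +80, mouth at x +157.
- small: Short squat bottle, dark glass, about 0.42 kg, in the other berth of the lower layer; stays there. 190 mm long, body 58 across, neck 28. Origin on the axis at the balance point (grip here); x points to the mouth; it may be rolled about x. Base at x -65, body straight to x +17, neck from x +49, mouth at x +125.
- rest: Wooden bench rest for two bottles, fixed, origin: centre of underside. Slats 14 thick, 170 long (y) at x -65 (wide scallops for bodies) and x +65 (narrow, for necks), up to 45 mm high, joined by rails 10 high at y 0, +-78. A bottle lies in it with its origin at x -20, y +46 or -46, z 47 and its mouth to +x; either bottle may take either place.
- mat: Cork mat, fixed on the bench, 320 (x) x 175 (y) x 4 mm; origin: centre of underside. The tray is parked on its middle, its long rails along the mat's long side, since other things stand close beside it.
- cradle: Serving cradle of light wood and steel, fixed: base board 90 wide, 8 thick, x -165 to +85; body slat at x -65 (34 high), neck notch at x +65 (45 high), brass loop 76 high at x -162 behind the bottle's base. Origin: underside, midway between slats. The slender bottle's origin belongs at x -20, y 0, z 47 mm, mouth to +x, which points towards the robot, as the bottle already does in the case.
Mind the look-alikes: they are no part of the job. Leave any purple look-alike of the rest alone. What is shaped like the burgundy but blue is not meant.

How it is judged:
By the outcome, as a careful person would: the job done as asked, in the order asked, and still so for the second after the job is handed in, with the robot touching nothing.
It also fails if it takes over 144 s, if anything falls off the work surface, if the arm or the gripper's body presses on something with over 40 N, if the wrist force passes 120 N, or if a joint passes its speed limit or range.

ROBOT

A 7-joint arm with a two-finger parallel gripper is mounted at the origin on the work surface. World frame = base frame: x ahead of the robot, y to its left, z up, the work surface at z = 0. Lengths are in mm, angles in rad, forces in N, time in s.
With the tool pointing down it reaches from about 400 to 875 mm from the base axis. Payload 4.4 kg.
Tool frame: the origin (TCP) lies at the very end of the fingers, on their centre line; the grasp point (between the pads) lies ctrl.grip_point_offset behind it (ctrl.grip_point_offset is the distance from the TCP to the grasp point, in mm); z points along the fingers, y is the line along which they close (so a half turn about z gives the same grasp; the last joint's range is limited). The gripper opens to 85 mm and grips with 20 to 120 N. Pads are 22 mm wide; open, the fingers measure 114 mm over their backs; the gripper's body (76 mm by 85 mm) begins 54 mm behind the grasp point. The pads swing forward as they close: fully open they stand 13 mm farther back than shut.
Start: joints at [1.184, 0.628, 0.038, 1.517, -0.027, 0.996, -0.02], TCP at [204.99, -616.844, 231.313] pointing down, gripper open.
Joint ranges: [-3.06, 3.06], [-0.37, 2.12], [-1.25, 1.32], [0.18, 2.47], [-1.1, 4.24], [0.23, 1.98], [-2.94, 2.94]. Speed limits (rad/s): [2.57, 2.57, 3.14, 3.14, 3.14, 3.14, 3.14].

INTERFACE

Orientations are given as [roll, pitch, yaw] about the fixed x, y, z axes, in that order (R = Rz(yaw) Ry(pitch) Rx(roll)).
In Python, from cell import read_state, cams, ctrl, models gives the robot as it stands. The module is installed in compiled form; this text tells all that it offers.
- The arm moves only by the shell command python3 -m creep 'ROWS'. ROWS is a JSON list of rows, 1 to 12 of them, each of 7 numbers: dx, dy, dz in fractions of the full range, 1 being 0.25 m, then a rotation vector rx, ry, rz in fractions of the full range, 1 being pi rad, then the finger opening in mm; each row shifts and turns the commanded pose from where the row before left it, along the tool's axes as they then stand; what a row does not reach is not made up. A row lasts 1/10 s, in which the tool goes at most 50 mm and 0.15 rad, less where a joint would pass 70% of its speed; a pose out of reach is approached as far as the arm can. The fingers move at their own pace and stop on an object; the grip force is fixed at half the most. Time passes only in rows, so rows that do not move let the fingers close. It prints the time, the measured TCP pose, the force, the opening and the grip force at its end. A shift or turn number past 1, either way, is cut back to 1. Input that does not fit is refused with a message, and nothing moves.
- read_state(): the state, without advancing time (a new reading comes with each control period).
- cams.get_image(name): name is "side" or "top"; returns (picture, depth): 384x512x3 uint8, blue, green, red; 384x512 float32, mm along the optical axis (not along the pixel's ray), 0 where there is no reading.
- cams.calibration(name): a dict with "fx", "fy", "cx", "cy" (pixels), "rvec" (rotation vector, rad) and "tvec" (3), from world to camera coordinates, as OpenCV has them. Camera axes: x right, y down, z forward; pixel columns grow to the right and rows downward; lengths in mm; the calibration is good to about 2 mm. A picture is of the moment at which its call begins. calibration takes no time and is no camera call.
- ctrl.finish_job(): hands the job in; it is judged then, once.
Trained networks look in the newest picture that a camera, given by its name, has taken for a name from the list of things; names that differ only in an ending like _2 or _b are one class to them, and where a whole thing is asked for, a point or a joint stands for the part that bears it (a point fixed in the world has none). Each returns a list of dicts, best first, with "confidence" (0 to 1); they miss things now and then, are a little off and sometimes report something else, mostly with a low value. They report only what shows in the picture. A call takes as long as a camera call. They do not tell look-alikes from the thing itself.
- models.search_frame(thing, camera): "extent" ([left, top, right, bottom] in pixels, round what is visible of it).
- models.mark_of(thing, camera): "position" ([column, row] in pixels: a listed point, or the origin of a listed thing).
The state is a dict: "clock": time; "qpos": joint angles; "qd": joint speeds; "tau": joint torques, N m; "eef_pos": TCP position; "tool_rot": TCP orientation; "force": force on the tool from outside, world axes, zero at the start; "torque": the same for the moment, N m; "width": finger opening in mm; "gripper_force": force on a finger pad.
Only numpy, scipy, OpenCV 4.12 (cv2) and the standard library are available. Lean on these libraries where they do the work, as an engineer would, in place of code of your own. Each camera call takes 0.05 s, during which the arm holds its last target. There are 200 camera calls.

## Working session

There is one attempt and no reset: what is moved stays moved. The work goes in short steps, Python scripts to look and compute and a shell command to move; the robot and the scene stay as the last step left them, time stands still between calls to the robot, and variables do not carry over. Pictures are saved under pics/ and viewed, at most 14 in all, crops included, and the job is handed in when it is done.

```bash
mkdir -p pics; ls; cat > h.py <<'E'
import numpy as np, cv2
from cell import read_state, cams, ctrl, models
def cal(n):
    c=cams.calibration(n); R=cv2.Rodrigues(np.array(c["rvec"],float))[0]
    return c,R,np.array(c["tvec"],float).ravel()
def cloud(n,depth):
    c,R,t=cal(n); v,u=np.mgrid[0:depth.shape[0],0:depth.shape[1]]
    P=np.stack([(u-c["cx"])/c["fx"]*depth,(v-c["cy"])/c["fy"]*depth,depth],-1)
    W=(P-t)@R; W[depth<=0]=np.nan; return W
def proj(n,p):
    c,R,t=cal(n); q=R@np.array(p,float)+t
    return np.array([c["fx"]*q[0]/q[2]+c["cx"],c["fy"]*q[1]/q[2]+c["cy"]])
E
python3 - <<'E'
from h import *
s=read_state(); print(s["clock"],s["eef_pos"],s["tool_rot"],s["width"],ctrl.grip_point_offset)
for n in("side","top"):
    im,d=cams.get_image(n); cv2.imwrite(f"pics/{n}0.png",im); np.save(f"{n}0.npy",d); np.save(f"{n}0i.npy",im)
    W=cloud(n,d)
    c,R,t=cal(n); print(n,"cam at",(-R.T@t).round(),"axis",R[2].round(2),c["fx"])
    for th in("case","tray","claret","burgundy","flute","small","rest","mat","cradle"):
        r=models.mark_of(th,n)
        for o in r[:3]:
            p=o["position"];u,v=int(round(p[0])),int(round(p[1]))
            w=W[min(max(v,0),383),min(max(u,0),511)]
            print(n,th,round(o["confidence"],2),np.round(p),w.round())
E
```

```text
pics
0.0 [ 204.7778335  -616.21831796  230.38112822] [-3.13964673e+00  3.40917563e-05  3.20766751e-01] 85.62393316440081 18.700000000000003
side cam at [  38. 1108.  963.] axis [ 0.24 -0.77 -0.59] 481.74414868754627
side case 0.77 [196. 247.] [499. 205.  54.]
side tray 0.71 [192. 224.] [496. 217. 147.]
side claret 0.62 [209. 205.] [483. 128. 147.]
side claret 0.58 [192. 226.] [494. 224. 146.]
side burgundy 0.86 [206. 205.] [492. 127. 145.]
side burgundy 0.57 [309. 295.] [161. 292.  54.]
side small 0.92 [175. 242.] [558. 212.  63.]
side rest 0.68 [343. 182.] [ 159. -291.    6.]
side rest 0.63 [240. 184.] [ 497. -176.   11.]
side mat 0.95 [257. 156.] [ 494. -372.    8.]
side cradle 0.93 [167. 317.] [491. 421.  11.]
side cradle 0.52 [237. 185.] [ 505. -168.   11.]
top cam at [ 129.   13. 1501.] axis [ 0.19 -0.   -0.98] 488.91451169059985
top case 0.38 [184. 151.] [493. 189. 160.]
top tray 0.73 [201. 148.] [521. 147.  95.]
top claret 0.66 [183. 148.] [506. 193. 148.]
top burgundy 0.85 [161. 266.] [174. 256.  65.]
top small 0.5 [188. 137.] [538. 180. 149.]
top rest 0.75 [348. 268.] [ 176. -297.   18.]
top mat 0.81 [371. 161.] [ 509. -381.    9.]
top cradle 0.79 [118. 164.] [491. 415.   5.]
```

```bash
python3 - <<'E'
from h import *
a=np.load("top0i.npy"); 
cv2.imwrite("pics/top0b.png",cv2.resize(a[60:320,80:430],None,fx=2.25,fy=2.25,interpolation=cv2.INTER_CUBIC))
a=np.load("side0i.npy"); cv2.imwrite("pics/side0b.png",cv2.resize(a[90:384,100:440],None,fx=2,fy=2,interpolation=cv2.INTER_CUBIC))
E
```

```text
(no output)
```

View pics/top0b.png

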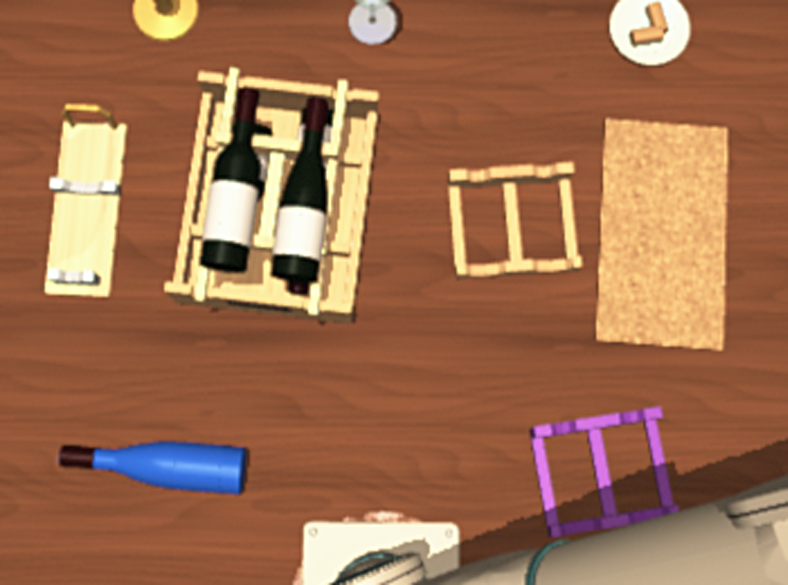

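View pics/side0b.png

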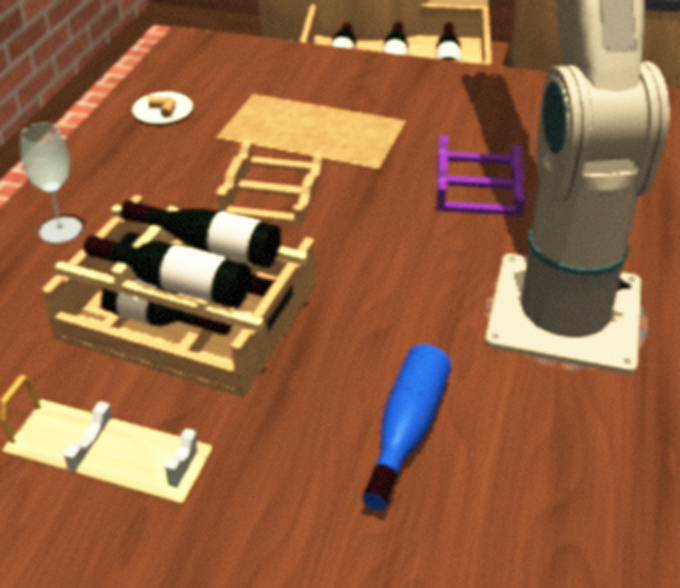

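The top view shows: claret at crop (232,210), with square shoulders, on the +y side. Burgundy is at (300,225) with sloping shoulders. The blue burgundy shape at (155,465) and the purple rest at (605,470) are look-alikes. The real rest is at (515,220), the mat at (665,235) and the cradle at (88,195). A long neck shows below burgundy at (297,287), so the flute is probably in the -y berth. Next I fit shape models to the depth clouds.

```bash
cat > fit.py <<'E'
from h import *
from scipy.optimize import least_squares
def B(x0,x1,y0,y1,z0,z1): return np.array([[x0,y0,z0],[x1,y1,z1]],float)
def sdbox(P,b):
    c=b.mean(0);h=(b[1]-b[0])/2;q=abs(P-c)-h
    return np.linalg.norm(np.maximum(q,0),axis=1)+np.minimum(q.max(1),0)
def boxes(bs): return lambda P: np.min([sdbox(P,b) for b in bs],axis=0)
def bottle(prof):
    xs,rs=np.array(prof,float).T
    def f(P):
        r=np.hypot(P[:,1],P[:,2]); return np.maximum(r-np.interp(P[:,0],xs,rs),np.maximum(xs[0]-P[:,0],P[:,0]-xs[-1]))
    return f
ends=[B(s*146-6,s*146+6,a,b,0,h) for s in(-1,1) for a,b,h in((-122,-88,92),(-88,-60,84),(-60,60,92),(60,88,84),(88,122,92))]
M={"case":boxes(ends+[B(-152,152,s*116-6,s*116+6,0,46) for s in(-1,1)]),
"tray":boxes([B(-150,170,s*74-6,s*74+6,0,16) for s in(-1,1)]+[B(-65,65,-9,9,0,16)]),
"claret":bottle([(-88,31),(47,31),(80,14),(152,14)]),
"burgundy":bottle([(-90,31),(8,31),(80,14),(150,14)]),
"flute":bottle([(-98,29),(-8,29),(11,27.5),(80,14),(157,14)]),
"small":bottle([(-65,29),(17,29),(49,14),(125,14)]),
"rest":boxes([B(s*65-7,s*65+7,-85,85,0,30) for s in(-1,1)]+[B(-65,65,y-5,y+5,0,10) for y in(-78,0,78)]),
"mat":boxes([B(-160,160,-87.5,87.5,0,4)]),
"cradle":boxes([B(-165,85,-45,45,0,8)])}
ROLLS={"claret","burgundy","flute","small"}
def fit(name,W,g,zband,rad,fixz=None,tol=25):
    """g=(x,y,z,yaw) guess; W (N,3)"""
    g=np.array(g,float)
    P=W[np.isfinite(W).all(1)]
    P=P[(P[:,2]>zband[0])&(P[:,2]<zband[1])&(np.hypot(P[:,0]-g[0],P[:,1]-g[1])<rad)]
    def loc(p,Q):
        c,s=np.cos(p[3]),np.sin(p[3]); d=Q-p[:3]
        return np.stack([c*d[:,0]+s*d[:,1],-s*d[:,0]+c*d[:,1],d[:,2]],1)
    for t in(tol,tol/2,8):
        Q=P[abs(M[name](loc(g,P)))<t]
        r=least_squares(lambda p:M[name](loc(p,Q)),g,loss="soft_l1",f_scale=2,x_scale=[1,1,1,.01]); g=r.x
    return g,np.median(abs(M[name](loc(g,Q)))),len(Q)
E
cat > run1.py <<'E'
from fit import *
Ws=[cloud(n,np.load(n+"0.npy")).reshape(-1,3) for n in("side","top")]
G={"case":((505,188,0,-.1),(10,97),230),"claret":((500,215,125,-.1),(112,170),180),"burgundy":((493,128,125,-.1),(112,170),180),
"tray":((495,188,84,-.1),(92,106),230),"rest":((500,-175,0,-.1),(3,60),130),"mat":((500,-378,0,0),(-5,14),220),"cradle":((478,415,0,3.05),(4,14),190)}
for k,(g,zb,r) in G.items():
    for W,l in zip(Ws+[np.vstack(Ws)],("side","top","both")):
        try:
            p,e,n=fit(k,W,g,zb,r); print(k,l,p.round(1)[:3],p[3].round(3),"med",e.round(1),n)
        except Exception as ex: print(k,l,ex)
E
python3 run1.py
python3 - <<'E'
from h import *
a=np.load("top0i.npy");b=np.load("side0i.npy")
A=cv2.resize(a[120:195,270:345],(500,500),interpolation=cv2.INTER_CUBIC)
C=cv2.resize(b[155:205,205:270],None,fx=500/65*.6,fy=500/50*.6*.77,interpolation=cv2.INTER_CUBIC)
out=np.zeros((500,800,3),np.uint8);out[:,:500]=A;out[:C.shape[0],500:500+C.shape[1]]=C[:, :300]
cv2.imwrite("pics/rest.png",out)
E
```

```text
case side [523.1 148.7  10.7] -0.109 med 1.2 3049
case top [524.  166.4  11.5] -0.106 med 1.6 1716
case both [523.9 159.   11.5] -0.11 med 1.5 5071
claret side [508.9 196.7 125.1] -0.106 med 1.1 1513
claret top [508.3 197.1 125.9] -0.108 med 1.4 1435
claret both [508.7 196.8 125.5] -0.107 med 1.3 2948
burgundy side [498.5 105.6 125.1] -0.105 med 1.3 1320
burgundy top [497.7 105.7 126.2] -0.109 med 1.5 1382
burgundy both [498.2 105.5 125.7] -0.107 med 1.4 2703
tray side [524.6 149.3  84.6] -0.107 med 1.2 595
tray top [517.4 152.8  98.3] -0.083 med 1.8 690
tray both [519.4 150.4  85. ] -0.1 med 1.5 1349
rest side [ 513.2 -178.2    8.2] 0.083 med 1.9 832
rest top [ 511.9 -179.     7.3] 0.078 med 2.0 1297
rest both [ 512.5 -178.6    8. ] 0.08 med 2.0 2128
mat side [ 496.2 -377.     1. ] -0.03 med 1.2 2360
mat top [ 497.8 -379.     2.2] -0.004 med 1.5 6155
mat both [ 497.3 -378.2    1.9] -0.014 med 1.4 8510
cradle side [4.903e+02 4.191e+02 2.000e-01] 3.099 med 1.2 2366
cradle top [482.8 415.5   6. ] 3.103 med 1.9 1728
cradle both [487.7 418.7   0.5] 3.098 med 1.5 4084
```

View pics/rest.png

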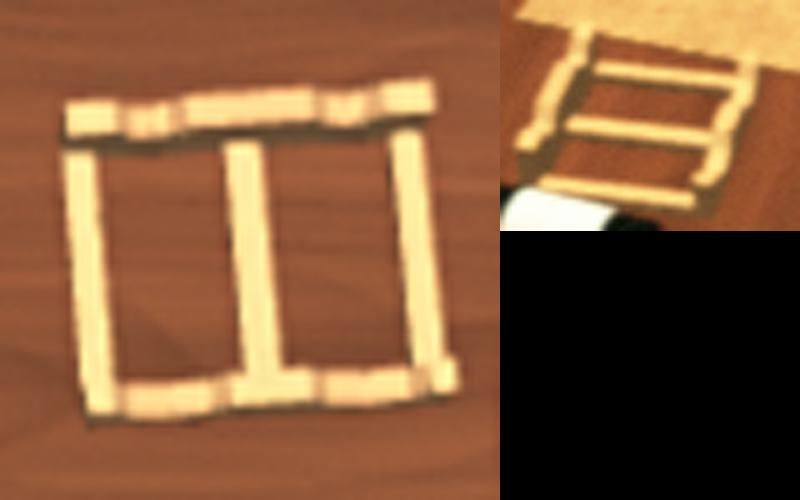

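The crop shows the rest's narrow scallops in the far slat at (150,115) and (345,105), and the wide ones in the near slat. So rest +x points away from the robot, the same as the upper bottles, and no flip is needed. The bottle and tray fits agree at about 1 mm with heights of 125 and 84. I'll refine the rest and cradle with scallops modelled, and compute the first move.

```bash
cat >> fit.py <<'E'
def slat(b,ys,r,zc):
    f=boxes([b]); return lambda P: np.max([f(P)]+[r-np.hypot(P[:,1]-y,P[:,2]-zc) for y in ys],axis=0)
def union(*fs): return lambda P: np.min([f(P) for f in fs],axis=0)
M["rest"]=union(slat(B(-72,-58,-85,85,0,45),(-46,46),31,47),slat(B(58,72,-85,85,0,45),(-46,46),14,47),boxes([B(-65,65,y-5,y+5,0,10) for y in(-78,0,78)]))
M["cradle"]=union(boxes([B(-165,85,-45,45,0,8)]),slat(B(-72,-58,-45,45,0,34),(0,),29,47),slat(B(58,72,-45,45,0,45),(0,),14,47),boxes([B(-165,-159,-30,-24,0,76),B(-165,-159,24,30,0,76)]))
E
cat > go.py <<'E'
# usage: go.py x y z yaw  -> tool-axis deltas from the measured pose (tool pointing down)
import sys
from h import *
from scipy.spatial.transform import Rotation as Ro
s=read_state(); x,y,z,w=map(float,sys.argv[1:5])
R=Ro.from_euler("xyz",s["tool_rot"]); T=Ro.from_euler("xyz",[np.pi,0,w])
print("t",round(s["clock"],2),"at",np.round(s["eef_pos"],1),np.round(s["tool_rot"],3),"w",round(s["width"],1))
print("d_now",R.inv().apply(np.array([x,y,z])-s["eef_pos"]).round(1),"rot",(R.inv()*T).as_rotvec().round(3),
 "d_final",T.inv().apply(np.array([x,y,z])-s["eef_pos"]).round(1))
E
python3 - <<'E'
from fit import *
Ws=[cloud(n,np.load(n+"0.npy")).reshape(-1,3) for n in("side","top")]
G={"rest":((512,-178,0,.08),(3,60),130),"cradle":((485,417,0,3.1),(4,85),190),"case":((533,148,0,-.107),(10,97),230)}
for k,(g,zb,r) in G.items():
    for W,l in zip(Ws+[np.vstack(Ws)],("side","top","both")):
        p,e,n=fit(k,W,g,zb,r,tol=14); print(k,l,p.round(1)[:3],p[3].round(3),"med",e.round(1),n)
E
python3 go.py 508.7 196.8 230 -0.107; python3 go.py 430 -300 230 -0.107
```

```text
rest side [ 513.4 -178.6    0.9] 0.08 med 1.3 856
rest top [ 512.  -179.4    2.4] 0.082 med 1.6 1392
rest both [ 512.6 -179.1    1.9] 0.081 med 1.5 2248
cradle side [490.4 418.8   0. ] 3.11 med 1.1 2994
cradle top [489.3 416.6   6.6] 3.11 med 1.8 2152
cradle both [4.900e+02 4.189e+02 4.000e-01] 3.106 med 1.4 5117
case side [534.5 147.5   0.7] -0.108 med 1.0 3138
case top [533.1 148.2   1.9] -0.107 med 1.0 2417
case both [534.  147.6   1.4] -0.108 med 1.1 5540
t 1.0 at [ 205.  -616.9  231.4] [ 3.142 -0.     0.321] w 85.3
d_now [ 544.8 -676.4    1.3] rot [ 0.    -0.     0.428] d_final [ 215.1 -841.4    1.4]
t 1.0 at [ 205.  -616.9  231.4] [ 3.142 -0.     0.321] w 85.3
d_now [ 313.4 -229.7    1.3] rot [ 0.    -0.     0.428] d_final [ 189.9 -339.1    1.4]
```

The rows are not in the units I measure in: shifts go in shares of 0.25 m and turns go in shares of pi rad. I convert before sending: -34 mm is -0.136, 19 mm is 0.076, 0.143 rad is 0.0455.

```bash
python3 -m creep '[[0, 0, 0, 0, 0, 0.0455, 74], [0, 0, 0, 0, 0, 0.0455, 74], [0, 0, 0, 0, 0, 0.0452, 74], [0.076, -0.136, 0, 0, 0, 0, 74], [0.076, -0.136, 0, 0, 0, 0, 74], [0.076, -0.136, 0, 0, 0, 0, 74], [0.076, -0.136, 0, 0, 0, 0, 74], [0.076, -0.136, 0, 0, 0, 0, 74], [0.076, -0.136, 0, 0, 0, 0, 74], [0.076, -0.136, 0, 0, 0, 0, 74], [0.076, -0.136, 0, 0, 0, 0, 74], [0.076, -0.136, 0, 0, 0, 0, 74]]'
python3 -m creep '[[0.012, -0.152, 0, 0, 0, 0, 74], [0.012, -0.152, 0, 0, 0, 0, 74], [0.012, -0.152, 0, 0, 0, 0, 74], [0.012, -0.152, 0, 0, 0, 0, 74], [0.012, -0.152, 0, 0, 0, 0, 74], [0.012, -0.152, 0, 0, 0, 0, 74], [0.012, -0.152, 0, 0, 0, 0, 74], [0.012, -0.152, 0, 0, 0, 0, 74], [0.012, -0.152, 0, 0, 0, 0, 74], [0.012, -0.152, 0, 0, 0, 0, 74], [0.012, -0.152, 0, 0, 0, 0, 74], [0, 0, 0, 0, 0, 0, 74]]'
python3 go.py 508.7 196.9 180 -0.107
```

```text
clock: 2.2
eef_pos: [408.6, -329.6, 231.6]
tool_rot: [3.141, -0.001, -0.107]
force: [1.6, -0.0, 0.5]
width: 73.9
gripper_force: 0.0
clock: 3.4
eef_pos: [486.2, 87.7, 231.5]
tool_rot: [-3.138, -0.001, -0.098]
force: [0.4, 0.5, 0.4]
width: 74.0
gripper_force: 0.0
t 3.4 at [486.2  87.7 231.5] [-3.138e+00 -1.000e-03 -9.800e-02] w 74.0
d_now [  11.6 -110.7   51.9] rot [-0.004 -0.001  0.009] d_final [  10.7 -111.    51.5]
```

Converted, -37 mm is -0.148, 20 mm is 0.08, 0.003 rad is 0.001.

```bash
python3 -m creep '[[0.016, -0.148, 0, 0, 0, 0.001, 74], [0.016, -0.148, 0, 0, 0, 0.001, 74], [0.016, -0.148, 0, 0, 0, 0.001, 74], [0, 0, 0.08, 0, 0, 0, 74], [0, 0, 0.08, 0, 0, 0, 74], [0, 0, 0.048, 0, 0, 0, 74], [0, 0, 0, 0, 0, 0, 74], [0, 0, 0, 0, 0, 0, 74]]'
python3 go.py 508.7 196.9 103 -0.107
```

```text
clock: 4.2
eef_pos: [509.8, 189.7, 179.7]
tool_rot: [3.142, -0.0, -0.117]
force: [0.3, 0.0, 0.5]
width: 74.2
gripper_force: 0.0
t 4.2 at [509.8 189.7 179.7] [ 3.142 -0.    -0.117] w 74.2
d_now [-2.  -7.  76.7] rot [ 0.   -0.   -0.01] d_final [-1.9 -7.  76.7]
```

Converted, 20 mm is 0.08, 15 mm is 0.06, -0.01 rad is -0.0032.

```bash
python3 -m creep '[[-0.008, -0.028, 0, 0, 0, -0.0032, 74], [0, 0, 0, 0, 0, 0, 74], [0, 0, 0.08, 0, 0, 0, 74], [0, 0, 0.08, 0, 0, 0, 74], [0, 0, 0.06, 0, 0, 0, 74], [0, 0, 0.048, 0, 0, 0, 74], [0, 0, 0.04, 0, 0, 0, 74], [0, 0, 0, 0, 0, 0, 74], [0, 0, 0, 0, 0, 0, 74]]'
python3 go.py 508.7 196.9 103 -0.107
```

```text
clock: 5.1
eef_pos: [508.5, 197.5, 102.6]
tool_rot: [-3.141, -0.0, -0.106]
force: [-0.2, -0.4, -0.2]
width: 74.0
gripper_force: 0.0
t 5.1 at [508.5 197.5 102.6] [-3.141 -0.    -0.106] w 74.0
d_now [ 0.2  0.6 -0.4] rot [-0.    -0.     0.001] d_final [ 0.2  0.6 -0.4]
```

```bash
python3 -m creep '[[0, 0, 0, 0, 0, 0, 55], [0, 0, 0, 0, 0, 0, 55], [0, 0, 0, 0, 0, 0, 55], [0, 0, 0, 0, 0, 0, 55], [0, 0, 0, 0, 0, 0, 55], [0, 0, 0, 0, 0, 0, 55]]'; python3 -m creep '[[0, 0, -0.016, 0, 0, 0, 55], [0, 0, -0.032, 0, 0, 0, 55], [0, 0, -0.032, 0, 0, 0, 55], [0, 0, 0, 0, 0, 0, 55], [0, 0, 0, 0, 0, 0, 55]]'; python3 go.py 508.7 196.9 103 -0.107
```

```text
clock: 5.7
eef_pos: [508.9, 197.9, 103.5]
tool_rot: [-3.14, -0.002, -0.106]
force: [-1.0, -0.0, 6.0]
width: 60.5
gripper_force: 64.2
clock: 6.2
eef_pos: [508.3, 197.3, 122.5]
tool_rot: [-3.141, -0.0, -0.106]
force: [-0.2, -0.2, -9.0]
width: 60.5
gripper_force: 66.9
t 6.2 at [508.3 197.3 122.5] [-3.141 -0.    -0.106] w 60.5
d_now [ 0.4  0.4 19.5] rot [-0.    -0.     0.001] d_final [ 0.5  0.4 19.5]
```

Converted, -30 mm is -0.12, -20 mm is -0.08.

```bash
python3 -m creep '[[0, 0, -0.08, 0, 0, 0, 55], [0, 0, -0.12, 0, 0, 0, 55], [0, 0, -0.12, 0, 0, 0, 55], [0, 0, -0.02, 0, 0, 0, 55], [0, 0.04, 0, 0, 0, 0, 55], [0.004, 0.08, 0, 0, 0, 0, 55], [0.008, 0.12, 0, 0, 0, 0, 55], [0.008, 0.12, 0, 0, 0, 0, 55], [0.008, 0.12, 0, 0, 0, 0, 55], [0.008, 0.12, 0, 0, 0, 0, 55], [0.008, 0.12, 0, 0, 0, 0, 55], [0.008, 0.12, 0, 0, 0, 0, 55]]'; python3 -m creep '[[0.008, 0.12, 0, 0, 0, 0, 55], [0.008, 0.12, 0, 0, 0, 0, 55], [0.004, 0.12, 0, 0, 0, 0, 55], [0, 0.08, 0, 0, 0, 0, 55], [0, 0.04, 0, 0, 0, 0, 55], [0, 0, 0, 0, 0, -0.0159, 55], [0, 0, 0, 0, 0, -0.0286, 55], [0, 0, 0, 0, 0, -0.015, 55], [0, 0, 0, 0, 0, 0, 55], [0, 0, 0, 0, 0, 0, 55]]'; python3 go.py 489.2 -134.8 27 0.081
```

```text
clock: 7.4
eef_pos: [496.6, -14.9, 205.2]
tool_rot: [3.141, 0.005, -0.107]
force: [0.8, -0.4, -7.0]
width: 60.8
gripper_force: 69.2
clock: 8.4
eef_pos: [490.4, -132.2, 206.4]
tool_rot: [-3.141, 0.002, 0.08]
force: [-0.8, 0.3, -8.7]
width: 60.2
gripper_force: 69.2
t 8.4 at [ 490.4 -132.2  206.4] [-3.141e+00  2.000e-03  8.000e-02] w 60.2
d_now [ -1.1   2.7 179.4] rot [-0.001  0.002 -0.001] d_final [ -1.4   2.5 179.4]
```

Lower to 12 mm above, check, then settle.

Converted, 30 mm is 0.12, 20 mm is 0.08.

```bash
python3 -m creep '[[-0.0056, 0.01, 0, 0, 0, 0, 55], [0, 0, 0.08, 0, 0, 0, 55], [0, 0, 0.12, 0, 0, 0, 55], [0, 0, 0.12, 0, 0, 0, 55], [0, 0, 0.12, 0, 0, 0, 55], [0, 0, 0.12, 0, 0, 0, 55], [0, 0, 0.08, 0, 0, 0, 55], [0, 0, 0.04, 0, 0, 0, 55], [0, 0, 0, 0, 0, 0, 55], [0, 0, 0, 0, 0, 0, 55]]'; python3 go.py 489.2 -134.8 25 0.081
```

```text
clock: 9.4
eef_pos: [490.7, -135.6, 37.9]
tool_rot: [3.141, -0.001, 0.081]
force: [0.6, -0.5, -6.7]
width: 60.2
gripper_force: 69.0
t 9.4 at [ 490.7 -135.6   37.9] [ 3.141e+00 -1.000e-03  8.100e-02] w 60.2
d_now [-1.5 -0.9 12.9] rot [ 0.001 -0.001 -0.   ] d_final [-1.5 -0.9 12.9]
```

```bash
python3 - <<'E'
from fit import *
W=[]
for n in("side","top"):
    im,d=cams.get_image(n); W.append(cloud(n,d).reshape(-1,3)); cv2.imwrite(f"pics/c_{n}.png",im)
    try: print(n,[np.round(v,3) for v in fit("claret",W[-1],(489,-134.8,57,.081),(40,100),180)])
    except Exception as e: print(n,e)
E
```

```text
side [array([ 4.90972e+02, -1.36295e+02,  5.94440e+01,  8.20000e-02]), np.float64(1.783), np.int64(914)]
top [array([ 4.890e+02, -1.348e+02,  5.700e+01,  8.100e-02]), np.float64(nan), np.int64(0)]
  return _methods._mean(a, axis=axis, dtype=dtype,
  ret = ret.dtype.type(ret / rcount)
```

Converted, 3 mm is 0.012, 2 mm is 0.008.

```bash
python3 -m creep '[[-0.006, -0.0036, 0.012, 0, 0, 0, 55], [0, 0, 0.012, 0, 0, 0, 55], [0, 0, 0.008, 0, 0, 0, 55], [0, 0, 0.004, 0, 0, 0, 55], [0, 0, 0, 0, 0, 0, 55], [0, 0, 0, 0, 0, 0, 55]]'; python3 -m creep '[[0, 0, 0.004, 0, 0, 0, 55], [0, 0, 0.002, 0, 0, 0, 55], [0, 0, 0.002, 0, 0, 0, 55], [0, 0, 0, 0, 0, 0, 55], [0, 0, 0, 0, 0, 0, 55]]';python3 -m creep '[[0, 0, 0.002, 0, 0, 0, 55], [0, 0, 0.002, 0, 0, 0, 55], [0, 0, 0, 0, 0, 0, 55], [0, 0, 0, 0, 0, 0, 55]]'
```

```text
clock: 10.1
eef_pos: [488.4, -134.5, 28.3]
tool_rot: [3.142, -0.0, 0.081]
force: [-0.5, -0.7, -8.0]
width: 60.5
gripper_force: 69.0
clock: 10.6
eef_pos: [488.4, -134.5, 26.3]
tool_rot: [-3.142, -0.0, 0.081]
force: [-0.7, 0.1, -8.0]
width: 60.3
gripper_force: 69.0
clock: 11.0
eef_pos: [488.6, -134.8, 25.8]
tool_rot: [3.141, -0.001, 0.081]
force: [-2.8, -0.2, 1.0]
width: 60.6
gripper_force: 70.2
```

Converted, -40 mm is -0.16, -20 mm is -0.08.

```bash
python3 -m creep '[[0, 0, 0, 0, 0, 0, 64], [0, 0, 0, 0, 0, 0, 68], [0, 0, 0, 0, 0, 0, 74], [0, 0, 0, 0, 0, 0, 74], [0, 0, 0, 0, 0, 0, 74], [0, 0, -0.04, 0, 0, 0, 74], [0, 0, -0.08, 0, 0, 0, 74], [0, 0, -0.16, 0, 0, 0, 74], [0, 0, -0.16, 0, 0, 0, 74], [0, 0, -0.16, 0, 0, 0, 74], [0, 0, -0.08, 0, 0, 0, 74], [0, 0, 0, 0, 0, 0, 74]]'; python3 go.py 498.2 105.8 195 -0.107; python3 - <<'E'
from fit import *
for n in("side","top"):
    im,d=cams.get_image(n); W=cloud(n,d).reshape(-1,3)
    for k,g,zb in(("claret",(489,-134.8,47,.081),(38,85)),("burgundy",(498.2,105.5,125,-.107),(112,170))):
        try: print(n,k,[np.round(v,3) for v in fit(k,W,g,zb,180)])
        except Exception as e: print(n,e)
E
```

```text
clock: 12.2
eef_pos: [490.4, -135.1, 199.1]
tool_rot: [3.139, -0.007, 0.081]
force: [0.0, 0.2, 0.6]
width: 74.0
gripper_force: 0.0
t 12.2 at [ 490.4 -135.1  199.1] [ 3.139 -0.007  0.081] w 74.0
d_now [  27.1 -239.5    3.8] rot [ 0.001 -0.007  0.188] d_final [ -18.  -240.3    4.1]
side claret [array([ 4.8872e+02, -1.3619e+02,  4.6791e+01,  8.5000e-02]), np.float64(1.802), np.int64(966)]
side burgundy [array([ 4.98512e+02,  1.05748e+02,  1.25192e+02, -1.05000e-01]), np.float64(1.261), np.int64(1312)]
top claret [array([ 4.83510e+02, -1.36906e+02,  4.88740e+01,  9.60000e-02]), np.float64(1.585), np.int64(144)]
top burgundy [array([ 4.97716e+02,  1.05839e+02,  1.26173e+02, -1.08000e-01]), np.float64(1.484), np.int64(1381)]
```

Converted, -30 mm is -0.12, -4 mm is -0.016, 0.098 rad is 0.0312.

```bash
python3 -m creep '[[0, 0, 0, 0, 0, 0.0286, 74], [0, 0, 0, 0, 0, 0.0312, 74], [-0.008, -0.12, 0, 0, 0, 0, 74], [-0.008, -0.12, 0, 0, 0, 0, 74], [-0.008, -0.12, 0, 0, 0, 0, 74], [-0.008, -0.12, 0, 0, 0, 0, 74], [-0.008, -0.12, 0, 0, 0, 0, 74], [-0.008, -0.12, 0, 0, 0, 0, 74], [-0.008, -0.12, 0, 0, 0, 0, 74], [-0.016, -0.12, 0, 0, 0, 0, 74], [0, 0, 0, 0, 0, 0, 74], [0, 0, 0, 0, 0, 0, 74]]';  python3 go.py 498.2 105.8 103 -0.107
```

```text
clock: 13.5
eef_pos: [495.1, 106.3, 194.0]
tool_rot: [3.14, 0.003, -0.105]
force: [0.5, 0.3, -0.1]
width: 73.9
gripper_force: 0.0
t 13.5 at [495.1 106.3 194. ] [ 3.14e+00  3.00e-03 -1.05e-01] w 73.9
d_now [ 3.4  0.  90.9] rot [0.001 0.003 0.002] d_final [ 3.2  0.2 91. ]
```

Converted, 20 mm is 0.08, 15 mm is 0.06.

```bash
python3 -m creep '[[0.0128, 0.0008, 0.08, 0, 0, 0, 74], [0, 0, 0.08, 0, 0, 0, 74], [0, 0, 0.08, 0, 0, 0, 74], [0, 0, 0.06, 0, 0, 0, 74], [0, 0, 0.04, 0, 0, 0, 74], [0, 0, 0.024, 0, 0, 0, 74], [0, 0, 0, 0, 0, 0, 74], [0, 0, 0, 0, 0, 0, 74]]';  python3 go.py 498.2 105.8 103 -0.107
```

```text
clock: 14.3
eef_pos: [499.7, 105.2, 104.7]
tool_rot: [-3.142, -0.001, -0.108]
force: [-0.6, -0.4, -0.1]
width: 74.3
gripper_force: 0.0
t 14.3 at [499.7 105.2 104.7] [-3.142e+00 -1.000e-03 -1.080e-01] w 74.3
d_now [-1.5 -0.4  1.7] rot [-0.    -0.001 -0.001] d_final [-1.5 -0.4  1.7]
```

Converted, -8 mm is -0.032, -4 mm is -0.016.

```bash
python3 -m creep '[[-0.006, -0.0016, 0.0068, 0, 0, 0, 74], [0, 0, 0, 0, 0, 0, 74], [0, 0, 0, 0, 0, 0, 55], [0, 0, 0, 0, 0, 0, 55], [0, 0, 0, 0, 0, 0, 55], [0, 0, 0, 0, 0, 0, 55], [0, 0, 0, 0, 0, 0, 55], [0, 0, -0.016, 0, 0, 0, 55], [0, 0, -0.032, 0, 0, 0, 55], [0, 0, -0.032, 0, 0, 0, 55], [0, 0, 0, 0, 0, 0, 55], [0, 0, 0, 0, 0, 0, 55]]';  python3 go.py 498.2 105.8 123 -0.107;python3 go.py 496.7 -226.5 205 -0.107
```

```text
clock: 15.5
eef_pos: [498.0, 106.0, 122.8]
tool_rot: [-3.141, -0.0, -0.107]
force: [0.7, 0.3, -8.2]
width: 60.5
gripper_force: 66.7
t 15.5 at [498.  106.  122.8] [-3.141 -0.    -0.107] w 60.5
d_now [ 0.2  0.2 -0.2] rot [-0. -0. -0.] d_final [ 0.2  0.2 -0.2]
t 15.5 at [498.  106.  122.8] [-3.141 -0.    -0.107] w 60.5
d_now [ 34.3 330.8 -82.2] rot [-0. -0. -0.] d_final [ 34.2 330.8 -82.2]
```

Converted, -30 mm is -0.12, -20 mm is -0.08.

```bash
python3 -m creep '[[0, 0, -0.08, 0, 0, 0, 55], [0, 0, -0.12, 0, 0, 0, 55], [0, 0, -0.12, 0, 0, 0, 55], [0, 0, -0.02, 0, 0, 0, 55], [0.004, 0.04, 0, 0, 0, 0, 55], [0.008, 0.08, 0, 0, 0, 0, 55], [0.012, 0.12, 0, 0, 0, 0, 55], [0.012, 0.12, 0, 0, 0, 0, 55], [0.012, 0.12, 0, 0, 0, 0, 55], [0.012, 0.12, 0, 0, 0, 0, 55], [0.012, 0.12, 0, 0, 0, 0, 55], [0.012, 0.12, 0, 0, 0, 0, 55]]'; python3 -m creep '[[0.012, 0.12, 0, 0, 0, 0, 55], [0.012, 0.12, 0, 0, 0, 0, 55], [0.012, 0.12, 0, 0, 0, 0, 55], [0.008, 0.08, 0, 0, 0, 0, 55], [0.004, 0.04, 0, 0, 0, 0, 55], [0, 0, 0, 0, 0, -0.0159, 55], [0, 0, 0, 0, 0, -0.0286, 55], [0, 0, 0, 0, 0, -0.0153, 55], [0, 0, 0, 0, 0, 0, 55], [0, 0, 0, 0, 0, 0, 55]]'; python3 go.py 496.7 -226.5 26 0.081
```

```text
clock: 16.7
eef_pos: [494.2, -106.8, 205.3]
tool_rot: [3.141, 0.005, -0.108]
force: [0.4, -0.1, -6.9]
width: 60.3
gripper_force: 69.0
clock: 17.7
eef_pos: [494.6, -225.0, 206.6]
tool_rot: [-3.14, 0.002, 0.08]
force: [-0.1, -0.2, -7.4]
width: 60.9
gripper_force: 68.9
t 17.7 at [ 494.6 -225.   206.6] [-3.14e+00  2.00e-03  8.00e-02] w 60.9
d_now [  2.3   1.9 180.6] rot [-0.001  0.002 -0.001] d_final [  1.9   1.7 180.6]
```

Converted, 30 mm is 0.12, 20 mm is 0.08.

```bash
python3 -m creep '[[0.0076, 0.0068, 0, 0, 0, 0, 55], [0, 0, 0.08, 0, 0, 0, 55], [0, 0, 0.12, 0, 0, 0, 55], [0, 0, 0.12, 0, 0, 0, 55], [0, 0, 0.12, 0, 0, 0, 55], [0, 0, 0.12, 0, 0, 0, 55], [0, 0, 0.08, 0, 0, 0, 55], [0, 0, 0.04, 0, 0, 0, 55], [0, 0, 0.016, 0, 0, 0, 55], [0, 0, 0, 0, 0, 0, 55], [0, 0, 0, 0, 0, 0, 55]]'; python3 go.py 496.7 -226.5 26 0.081
```

```text
clock: 18.8
eef_pos: [498.4, -227.5, 34.6]
tool_rot: [3.141, -0.002, 0.081]
force: [-0.1, 0.2, -5.8]
width: 60.5
gripper_force: 68.8
t 18.8 at [ 498.4 -227.5   34.6] [ 3.141e+00 -2.000e-03  8.100e-02] w 60.5
d_now [-1.6 -1.2  8.6] rot [ 0.001 -0.002 -0.   ] d_final [-1.6 -1.2  8.6]
```

Converted, 3 mm is 0.012, 2 mm is 0.008.

```bash
python3 -m creep '[[-0.0064, -0.0048, 0.012, 0, 0, 0, 55], [0, 0, 0.008, 0, 0, 0, 55], [0, 0, 0.004, 0, 0, 0, 55], [0, 0, 0.002, 0, 0, 0, 55], [0, 0, 0, 0, 0, 0, 55], [0, 0, 0, 0, 0, 0, 55]]'; python3 -m creep '[[0, 0, 0.004, 0, 0, 0, 55], [0, 0, 0.002, 0, 0, 0, 55], [0, 0, 0, 0, 0, 0, 55], [0, 0, 0, 0, 0, 0, 55]]'; python3 -m creep '[[0, 0, 0.002, 0, 0, 0, 55], [0, 0, 0, 0, 0, 0, 55], [0, 0, 0, 0, 0, 0, 55]]'
```

```text
clock: 19.4
eef_pos: [495.8, -226.1, 27.2]
tool_rot: [3.141, -0.0, 0.081]
force: [-0.7, 0.2, -6.2]
width: 60.3
gripper_force: 68.8
clock: 19.8
eef_pos: [496.0, -226.4, 25.9]
tool_rot: [3.141, -0.001, 0.081]
force: [-0.2, -1.3, -4.2]
width: 60.5
gripper_force: 69.5
clock: 20.1
eef_pos: [496.0, -226.4, 25.8]
tool_rot: [3.141, -0.001, 0.081]
force: [-1.9, -1.0, 6.6]
width: 60.4
gripper_force: 70.1
```

Converted, -40 mm is -0.16, -20 mm is -0.08.

```bash
python3 -m creep '[[0, 0, 0, 0, 0, 0, 64], [0, 0, 0, 0, 0, 0, 68], [0, 0, 0, 0, 0, 0, 74], [0, 0, 0, 0, 0, 0, 74], [0, 0, 0, 0, 0, 0, 74], [0, 0, -0.04, 0, 0, 0, 74], [0, 0, -0.08, 0, 0, 0, 74], [0, 0, -0.16, 0, 0, 0, 74], [0, 0, -0.16, 0, 0, 0, 74], [0, 0, -0.16, 0, 0, 0, 74], [0, 0, -0.08, 0, 0, 0, 74], [0, 0, 0, 0, 0, 0, 74]]';python3 - <<'E'
from fit import *
WW=[]
for n in("side","top"):
    im,d=cams.get_image(n); W=cloud(n,d).reshape(-1,3);WW.append(W); np.save(n+"1i.npy",im)
    for k,g,zb in(("burgundy",(496.5,-226.5,47,.081),(38,85)),("claret",(489,-134.8,47,.081),(38,85)),("tray",(523.5,149,84,-.107),(80,108))):
        try: print(n,k,[np.round(v,3) for v in fit(k,W,g,zb,230,tol=12)])
        except Exception as e: print(n,e)
W=np.vstack(WW)
for k,g in(("small",(563,191,45,3.034)),("flute",(563,191,45,3.034)),("small",(553,99,45,3.034)),("flute",(553,99,45,3.034))):
    print(k,g[:2],[np.round(v,3) for v in fit(k,W,g,(20,78),180)])
a=np.load("top1i.npy"); cv2.imwrite("pics/case1.png",cv2.resize(a[75:205,140:260],None,fx=4.5,fy=4.5,interpolation=cv2.INTER_CUBIC))
E
python3 go.py 523.5 149 130 -.107
```

```text
clock: 21.3
eef_pos: [497.8, -227.0, 199.1]
tool_rot: [3.138, -0.007, 0.081]
force: [1.0, -0.3, -0.0]
width: 74.1
gripper_force: 0.0
side burgundy [array([ 4.96661e+02, -2.27596e+02,  4.74400e+01,  9.10000e-02]), np.float64(1.939), np.int64(820)]
side claret [array([ 4.89006e+02, -1.36095e+02,  4.69950e+01,  8.20000e-02]), np.float64(1.806), np.int64(970)]
side tray [array([ 5.18813e+02,  1.49405e+02,  8.45610e+01, -1.09000e-01]), np.float64(1.178), np.int64(1730)]
top burgundy [array([ 4.94225e+02, -2.29604e+02,  4.85920e+01,  1.00000e-01]), np.float64(1.467), np.int64(206)]
top claret [array([ 4.88767e+02, -1.35768e+02,  4.82420e+01,  8.20000e-02]), np.float64(1.646), np.int64(967)]
top tray [array([ 5.17504e+02,  1.49893e+02,  8.58620e+01, -1.07000e-01]), np.float64(1.659), np.int64(1283)]
small (563, 191) [array([567.772, 190.405,  45.736,   3.033]), np.float64(1.441), np.int64(1357)]
flute (563, 191) [array([580.291, 189.193,  46.651,   3.033]), np.float64(1.936), np.int64(1613)]
small (553, 99) [array([546.818,  99.777,  45.138,   3.03 ]), np.float64(2.045), np.int64(1159)]
flute (553, 99) [array([569.389,  98.273,  46.54 ,   3.032]), np.float64(1.944), np.int64(1693)]
t 21.4 at [ 495.6 -226.   195.6] [ 3.141e+00 -1.000e-03  8.100e-02] w 73.6
d_now [  58.  -371.5   65.6] rot [ 0.    -0.001  0.188] d_final [ -12.3 -375.8   65.6]
```

View pics/case1.png

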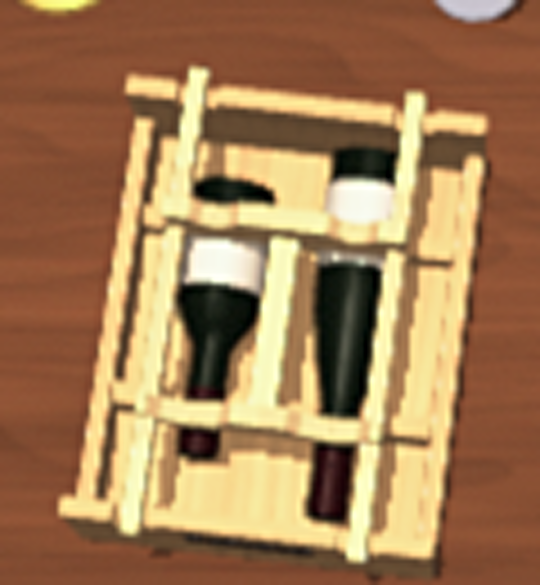

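The crop shows the long slender bottle in the right (-y) berth, body (360,320), neck down to (325,515). The squat small bottle is in the left berth, body (225,270), neck end (200,440). So the flute is in the -y berth. I'll refit the tray with its slats included and move above it.

Converted, -40 mm is -0.16, -37 mm is -0.148, 0.098 rad is 0.0312.

```bash
cat >> fit.py <<'E'
M["tray"]=union(M["tray"],slat(B(-71,-59,-80,80,0,26),(-46,46),31,41),slat(B(59,71,-80,80,0,39),(-46,46),14,41))
E
python3 -m creep '[[0, 0, 0, 0, 0, 0.0286, 34], [0, 0, 0, 0, 0, 0.0312, 34], [-0.004, -0.148, 0, 0, 0, 0, 34], [-0.004, -0.148, 0, 0, 0, 0, 34], [-0.004, -0.148, 0, 0, 0, 0, 34], [-0.004, -0.148, 0, 0, 0, 0, 34], [-0.004, -0.148, 0, 0, 0, 0, 34], [-0.004, -0.148, 0, 0, 0, 0, 34], [-0.004, -0.148, 0, 0, 0, 0, 34], [-0.004, -0.148, 0, 0, 0, 0, 34], [-0.008, -0.148, 0, 0, 0, 0, 34], [-0.008, -0.16, 0, 0, 0, 0, 34]]'
python3 - <<'E'
from fit import *
WW=[]
for n in("side","top"):
    im,d=cams.get_image(n); WW.append(cloud(n,d).reshape(-1,3))
for W in WW+[np.vstack(WW)]:
    for k,g,zb in(("tray",(523,149,84,-.107),(86,130)),):
        print(k,[np.round(v,3) for v in fit(k,W,g,zb,230,tol=12)])
E
python3 go.py 523.5 149 130 -.107
```

```text
clock: 22.6
eef_pos: [522.5, 146.8, 193.5]
tool_rot: [3.14, 0.003, -0.108]
force: [0.9, 0.4, 1.3]
width: 34.0
gripper_force: 0.0
tray [array([ 5.23845e+02,  1.48761e+02,  8.41640e+01, -1.06000e-01]), np.float64(1.079), np.int64(2191)]
tray [array([ 5.21708e+02,  1.49053e+02,  8.61680e+01, -9.30000e-02]), np.float64(1.574), np.int64(506)]
tray [array([ 5.23682e+02,  1.48838e+02,  8.45270e+01, -1.06000e-01]), np.float64(1.178), np.int64(2690)]
t 22.7 at [522.2 153.4 193.3] [-3.139e+00  3.000e-03 -9.800e-02] w 33.8
d_now [ 1.9  4.5 63.3] rot [-0.003  0.003  0.009] d_final [ 1.7  4.3 63.3]
```

Converted, 20 mm is 0.08, 5 mm is 0.02, 0.005 rad is 0.0016.

```bash
python3 -m creep '[[0.006, 0.016, 0, 0, 0, 0.0016, 34], [0, 0, 0.08, 0, 0, 0, 34], [0, 0, 0.08, 0, 0, 0, 34], [0, 0, 0.08, 0, 0, 0, 34], [0, 0, 0.02, 0, 0, 0, 34], [0, 0, 0, 0, 0, 0, 34], [0, 0, 0, 0, 0, 0, 34]]'
python3 go.py 523.7 148.9 80 -.107
```

```text
clock: 23.4
eef_pos: [525.2, 141.1, 130.6]
tool_rot: [3.141, -0.001, -0.114]
force: [-0.3, 0.1, 0.6]
width: 33.6
gripper_force: 0.0
t 23.4 at [525.2 141.1 130.6] [ 3.141e+00 -1.000e-03 -1.140e-01] w 33.6
d_now [-2.5 -7.6 50.6] rot [ 0.    -0.001 -0.007] d_final [-2.4 -7.6 50.6]
```

Converted, 15 mm is 0.06, 10 mm is 0.04, -0.007 rad is -0.0022.

```bash
python3 -m creep '[[-0.0096, -0.0304, 0, 0, 0, -0.0022, 34], [0, 0, 0, 0, 0, 0, 34], [0, 0, 0.06, 0, 0, 0, 34], [0, 0, 0.04, 0, 0, 0, 34], [0, 0, 0, 0, 0, 0, 34], [0, 0, 0, 0, 0, 0, 34]]'
python3 go.py 523.7 148.9 80 -.107
```

```text
clock: 24.0
eef_pos: [523.2, 149.8, 105.1]
tool_rot: [3.141, 0.0, -0.105]
force: [0.3, 1.4, 0.2]
width: 34.1
gripper_force: 0.0
t 24.0 at [523.2 149.8 105.1] [ 3.141  0.    -0.105] w 34.1
d_now [ 0.6  0.8 25.1] rot [0.    0.    0.002] d_final [ 0.6  0.8 25.1]
```

Converted, 13 mm is 0.052, 12 mm is 0.048.

```bash
python3 -m creep '[[0.0024, 0.0032, 0, 0, 0, 0, 34], [0, 0, 0.052, 0, 0, 0, 34], [0, 0, 0.048, 0, 0, 0, 34], [0, 0, 0, 0, 0, 0, 34], [0, 0, 0, 0, 0, 0, 10], [0, 0, 0, 0, 0, 0, 10], [0, 0, 0, 0, 0, 0, 10], [0, 0, 0, 0, 0, 0, 10], [0, 0, 0, 0, 0, 0, 10], [0, 0, 0, 0, 0, 0, 10]]'
python3 - <<'E'
from h import *
for n in("side","top"):
    im=np.load(n+"0i.npy"); hsv=cv2.cvtColor(im,cv2.COLOR_BGR2HSV)
    u,v=proj(n,(497,-378,4)).astype(int); c0=im[v-4:v+5,u-4:u+5].reshape(-1,3).mean(0)
    m=(np.abs(im.astype(float)-c0).max(2)<55).astype(np.uint8)
    m=cv2.morphologyEx(m,cv2.MORPH_CLOSE,np.ones((3,3)));_,L=cv2.connectedComponents(m); m=(L==L[v,u]).astype(np.uint8)
    ct=max(cv2.findContours(m,0,cv2.CHAIN_APPROX_NONE)[0],key=len).reshape(-1,2).astype(float)
    c,R,t=cal(n); o=-R.T@t
    ray=np.c_[(ct[:,0]-c["cx"])/c["fx"],(ct[:,1]-c["cy"])/c["fy"],np.ones(len(ct))]@R
    P=o+ray*((4-o[2])/ray[:,2])[:,None]
    r=cv2.minAreaRect(P[:,:2].astype(np.float32)); print(n,len(ct),r)
    print(cv2.boxPoints(r).round())
E
python3 go.py 523.7 148.9 80 -.107
```

```text
clock: 25.0
eef_pos: [523.6, 148.9, 80.0]
tool_rot: [3.141, 0.0, -0.105]
force: [-0.3, -0.8, -4.4]
width: 16.7
gripper_force: 59.3
side 264 ((511.80615234375, -307.71429443359375), (341.9885559082031, 320.2468566894531), 86.13629913330078)
[[ 341. -468.]
 [ 660. -489.]
 [ 683. -148.]
 [ 364. -126.]]
top 303 ((505.6126708984375, -392.64599609375), (176.4314727783203, 322.2394104003906), 86.10136413574219)
[[ 339. -470.]
 [ 660. -492.]
 [ 672. -316.]
 [ 351. -294.]]
t 25.0 at [523.6 148.9  80. ] [ 3.141  0.    -0.105] w 16.7
d_now [ 0.1 -0.   0. ] rot [0.    0.    0.002] d_final [ 0.1 -0.   0. ]
```

Converted, -25 mm is -0.1, -20 mm is -0.08.

```bash
python3 -m creep '[[0, 0, -0.012, 0, 0, 0, 10], [0, 0, -0.024, 0, 0, 0, 10], [0, 0, -0.024, 0, 0, 0, 10], [0, 0, 0, 0, 0, 0, 10], [0, 0, 0, 0, 0, 0, 10], [0, 0, -0.06, 0, 0, 0, 10], [0, 0, -0.08, 0, 0, 0, 10], [0, 0, -0.1, 0, 0, 0, 10], [0, 0, -0.1, 0, 0, 0, 10], [0, 0, -0.06, 0, 0, 0, 10], [0, 0, -0.02, 0, 0, 0, 10], [0, 0, 0, 0, 0, 0, 10]]'
python3 go.py 496.3 -391 200 -.107; python3 - <<'E'
from fit import *
WW=[]
for n in("side","top"):
    im,d=cams.get_image(n); WW.append(cloud(n,d).reshape(-1,3))
for W in WW:
    print([np.round(v,3) for v in fit("tray",W,(523,149,204,-.107),(195,255),230,tol=12)])
E
```

```text
clock: 26.2
eef_pos: [523.8, 148.9, 200.4]
tool_rot: [-3.141, -0.001, -0.105]
force: [-0.4, 0.4, -3.6]
width: 16.8
gripper_force: 59.4
t 26.2 at [523.8 148.9 200.4] [-3.141e+00 -1.000e-03 -1.050e-01] w 16.8
d_now [2.930e+01 5.398e+02 2.000e-01] rot [-0.    -0.001  0.002] d_final [3.030e+01 5.398e+02 4.000e-01]
[array([ 5.24432e+02,  1.47643e+02,  2.04612e+02, -1.06000e-01]), np.float64(1.039), np.int64(2205)]
[array([ 5.22263e+02,  1.48183e+02,  2.05068e+02, -1.04000e-01]), np.float64(1.124), np.int64(622)]
```

The rows are not in the units I measure in: shifts go in shares of 0.25 m and turns go in shares of pi rad. I convert before sending: 34 mm is 0.136, 20 mm is 0.08.

```bash
python3 -m creep '[[0, 0.04, 0, 0, 0, 0, 10], [0.004, 0.08, 0, 0, 0, 0, 10], [0.008, 0.136, 0, 0, 0, 0, 10], [0.008, 0.136, 0, 0, 0, 0, 10], [0.008, 0.136, 0, 0, 0, 0, 10], [0.008, 0.136, 0, 0, 0, 0, 10], [0.008, 0.136, 0, 0, 0, 0, 10], [0.008, 0.136, 0, 0, 0, 0, 10], [0.008, 0.136, 0, 0, 0, 0, 10], [0.008, 0.136, 0, 0, 0, 0, 10]]'; python3 -m creep '[[0.008, 0.136, 0, 0, 0, 0, 10], [0.008, 0.136, 0, 0, 0, 0, 10], [0.008, 0.136, 0, 0, 0, 0, 10], [0.008, 0.136, 0, 0, 0, 0, 10], [0.008, 0.136, 0, 0, 0, 0, 10], [0.008, 0.136, 0, 0, 0, 0, 10], [0.004, 0.08, 0, 0, 0, 0, 10], [0, 0.056, 0, 0, 0, 0, 10], [0, 0, 0, 0, 0, -0.0064, 10], [0, 0, 0, 0, 0, -0.0064, 10], [0, 0, 0, 0, 0, 0, 10], [0, 0, 0, 0, 0, 0, 10]]'; python3 go.py 496.3 -391 0 -.067
```

```text
clock: 27.3
eef_pos: [507.7, -155.3, 199.3]
tool_rot: [3.141, 0.002, -0.106]
force: [1.5, -0.0, -5.0]
width: 16.8
gripper_force: 59.3
clock: 28.5
eef_pos: [497.5, -389.6, 200.1]
tool_rot: [-3.141, -0.0, -0.063]
force: [0.3, -0.8, -4.3]
width: 16.6
gripper_force: 59.3
t 28.5 at [ 497.5 -389.6  200.1] [-3.141 -0.    -0.063] w 16.6
d_now [ -1.2   1.7 200.1] rot [-0.001 -0.     0.004] d_final [ -1.1   1.5 200.1]
```

Converted, 35 mm is 0.14, 25 mm is 0.1, 0.004 rad is 0.0013.

```bash
python3 -m creep '[[-0.0044, 0.006, 0.04, 0, 0, 0.0013, 10], [0, 0, 0.1, 0, 0, 0, 10], [0, 0, 0.14, 0, 0, 0, 10], [0, 0, 0.14, 0, 0, 0, 10], [0, 0, 0.14, 0, 0, 0, 10], [0, 0, 0.1, 0, 0, 0, 10], [0, 0, 0.06, 0, 0, 0, 10], [0, 0, 0.032, 0, 0, 0, 10], [0, 0, 0, 0, 0, 0, 10], [0, 0, 0, 0, 0, 0, 10]]'; python3 go.py 496.3 -391 0 -.067; python3 - <<'E'
from fit import *
im,d=cams.get_image("side"); cv2.imwrite("pics/mat1.png",cv2.resize(im[100:230,180:360],None,fx=4,fy=4,interpolation=cv2.INTER_CUBIC))
print([np.round(v,3) for v in fit("tray",cloud("side",d).reshape(-1,3),(496.3,-391,16,-.067),(14,70),200,tol=12)])
E
```

```text
clock: 29.5
eef_pos: [496.5, -393.3, 13.2]
tool_rot: [3.14, -0.002, -0.069]
force: [-0.5, -1.0, -4.6]
width: 16.9
gripper_force: 59.2
t 29.5 at [ 496.5 -393.3   13.2] [ 3.14e+00 -2.00e-03 -6.90e-02] w 16.9
d_now [-0.4 -2.3 13.2] rot [ 0.001 -0.002 -0.002] d_final [-0.4 -2.3 13.2]
[array([ 4.96665e+02, -3.93615e+02,  1.77590e+01, -6.70000e-02]), np.float64(1.584), np.int64(1070)]
```

View pics/mat1.png

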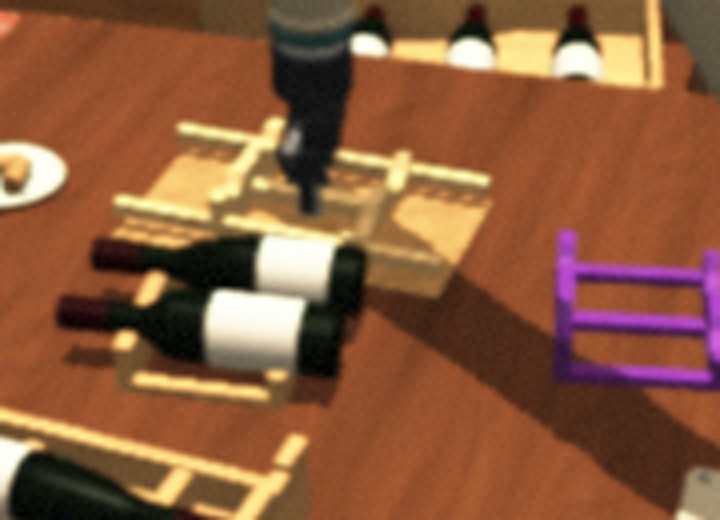

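Converted, 3 mm is 0.012, -2.3 mm is -0.0092.

```bash
python3 -m creep '[[-0.0016, -0.0092, 0.012, 0, 0, 0, 10], [0, 0, 0.008, 0, 0, 0, 10], [0, 0, 0.004, 0, 0, 0, 10], [0, 0, 0.004, 0, 0, 0, 10], [0, 0, 0, 0, 0, 0, 10], [0, 0, 0, 0, 0, 0, 10]]'; python3 -m creep '[[0, 0, 0.004, 0, 0, 0, 10], [0, 0, 0.004, 0, 0, 0, 10], [0, 0, 0, 0, 0, 0, 10], [0, 0, 0, 0, 0, 0, 10]]'; python3 -m creep '[[0, 0, 0.002, 0, 0, 0, 10], [0, 0, 0.002, 0, 0, 0, 10], [0, 0, 0, 0, 0, 0, 10], [0, 0, 0, 0, 0, 0, 10]]'
```

```text
clock: 30.15
eef_pos: [495.5, -390.4, 5.1]
tool_rot: [3.142, -0.0, -0.069]
force: [-0.2, 0.8, -4.1]
width: 17.0
gripper_force: 59.3
clock: 30.55
eef_pos: [495.6, -390.5, 4.5]
tool_rot: [3.141, -0.001, -0.069]
force: [-1.5, 1.8, 6.0]
width: 16.6
gripper_force: 65.4
clock: 30.95
eef_pos: [495.6, -390.6, 4.5]
tool_rot: [3.141, -0.001, -0.069]
force: [-2.9, 2.5, 13.3]
width: 16.8
gripper_force: 69.4
```

The fingertips touched the mat at TCP z 4.5 while the tray is still about 4 mm up, so releasing now would drop it. I'll put it back in its notches, regrip higher, and come back.

Converted, -35 mm is -0.14, -20 mm is -0.08, 0.02 rad is 0.0064.

```bash
python3 -m creep '[[0, 0, -0.04, 0, 0, 0, 10], [0, 0, -0.08, 0, 0, 0, 10], [0, 0, -0.14, 0, 0, 0, 10], [0, 0, -0.14, 0, 0, 0, 10], [0, 0, -0.14, 0, 0, 0, 10], [0, 0, -0.14, 0, 0, 0, 10], [0, 0, -0.08, 0, 0, 0, 10], [0, 0, -0.02, 0, 0, 0, 10], [0, 0, 0, 0, 0, 0.0064, 10], [0, 0, 0, 0, 0, 0.0057, 10], [0, 0, 0, 0, 0, 0, 10], [0, 0, 0, 0, 0, 0, 10]]'; python3 go.py 523.7 148.9 200 -.107
```

```text
clock: 32.15
eef_pos: [494.9, -389.9, 195.7]
tool_rot: [-3.14, 0.002, -0.107]
force: [0.5, -0.0, -4.3]
width: 16.8
gripper_force: 59.3
t 32.15 at [ 494.9 -389.9  195.7] [-3.14e+00  2.00e-03 -1.07e-01] w 16.8
d_now [ -29.  -538.8   -3.6] rot [-0.001  0.002 -0.   ] d_final [ -28.9 -538.8   -4.3]
```

Converted, -34 mm is -0.136, -20 mm is -0.08.

```bash
python3 -m creep '[[0, -0.04, 0, 0, 0, 0, 10], [-0.004, -0.08, 0, 0, 0, 0, 10], [-0.008, -0.136, 0, 0, 0, 0, 10], [-0.008, -0.136, 0, 0, 0, 0, 10], [-0.008, -0.136, 0, 0, 0, 0, 10], [-0.008, -0.136, 0, 0, 0, 0, 10], [-0.008, -0.136, 0, 0, 0, 0, 10], [-0.008, -0.136, 0, 0, 0, 0, 10], [-0.008, -0.136, 0, 0, 0, 0, 10], [-0.008, -0.136, 0, 0, 0, 0, 10], [-0.008, -0.136, 0, 0, 0, 0, 10], [-0.008, -0.136, 0, 0, 0, 0, 10]]'; python3 -m creep '[[-0.008, -0.136, 0, 0, 0, 0, 10], [-0.008, -0.136, 0, 0, 0, 0, 10], [-0.008, -0.136, 0, 0, 0, 0, 10], [-0.008, -0.136, 0, 0, 0, 0, 10], [0, -0.076, 0, 0, 0, 0, 10], [0, -0.056, 0, 0, 0, 0, 10], [0, 0, 0, 0, 0, 0, 10], [0, 0, 0, 0, 0, 0, 10], [0, 0, 0, 0, 0, 0, 10]]'; python3 go.py 523.7 148.9 80 -.107
```

```text
clock: 33.35
eef_pos: [513.8, -18.0, 197.2]
tool_rot: [-3.141, -0.0, -0.107]
force: [1.1, -0.5, -4.7]
width: 17.0
gripper_force: 59.3
clock: 34.25
eef_pos: [524.2, 146.6, 197.1]
tool_rot: [3.14, 0.0, -0.11]
force: [-0.7, -0.2, -4.4]
width: 16.4
gripper_force: 59.3
t 34.25 at [524.2 146.6 197.1] [ 3.14  0.   -0.11] w 16.4
d_now [ -0.7  -2.4 117.1] rot [ 0.001  0.    -0.003] d_final [ -0.8  -2.2 117.1]
```

Converted, 30 mm is 0.12, 25 mm is 0.1, -0.003 rad is -0.001.

```bash
python3 -m creep '[[-0.0032, -0.0092, 0.04, 0, 0, -0.001, 10], [0, 0, 0.1, 0, 0, 0, 10], [0, 0, 0.12, 0, 0, 0, 10], [0, 0, 0.06, 0, 0, 0, 10], [0, 0, 0.04, 0, 0, 0, 10], [0, 0, 0.02, 0, 0, 0, 10], [0, 0, 0, 0, 0, 0, 10], [0, 0, 0, 0, 0, 0, 10]]'; python3 go.py 523.7 148.9 80 -.107
```

```text
clock: 35.05
eef_pos: [524.4, 151.0, 102.8]
tool_rot: [-3.141, -0.001, -0.104]
force: [0.1, -0.3, -4.2]
width: 16.8
gripper_force: 59.2
t 35.05 at [524.4 151.  102.8] [-3.141e+00 -1.000e-03 -1.040e-01] w 16.8
d_now [-0.5  2.2 22.8] rot [-0.001 -0.001  0.003] d_final [-0.5  2.2 22.8]
```

Converted, 8 mm is 0.032, 5 mm is 0.02, 0.003 rad is 0.001.

```bash
python3 -m creep '[[-0.002, 0.0088, 0.016, 0, 0, 0.001, 10], [0, 0, 0.032, 0, 0, 0, 10], [0, 0, 0.02, 0, 0, 0, 10], [0, 0, 0.008, 0, 0, 0, 10], [0, 0, 0.004, 0, 0, 0, 10], [0, 0, 0.004, 0, 0, 0, 10], [0, 0, 0, 0, 0, 0, 10], [0, 0, 0, 0, 0, 0, 10]]';  python3 -m creep '[[0, 0, 0.002, 0, 0, 0, 10], [0, 0, 0.002, 0, 0, 0, 10], [0, 0, 0, 0, 0, 0, 10], [0, 0, 0, 0, 0, 0, 10]]'; python3 -m creep '[[0, 0, 0.002, 0, 0, 0, 10], [0, 0, 0.002, 0, 0, 0, 10], [0, 0, 0, 0, 0, 0, 10], [0, 0, 0, 0, 0, 0, 10]]'
```

```text
clock: 35.85
eef_pos: [523.1, 148.9, 81.2]
tool_rot: [-3.141, -0.0, -0.107]
force: [-0.8, 0.3, -4.4]
width: 16.3
gripper_force: 59.4
clock: 36.25
eef_pos: [523.0, 148.9, 80.1]
tool_rot: [-3.142, -0.0, -0.107]
force: [-0.1, 0.7, -4.2]
width: 16.8
gripper_force: 59.4
clock: 36.65
eef_pos: [523.1, 148.9, 79.7]
tool_rot: [-3.141, -0.0, -0.107]
force: [-2.2, -1.2, 5.4]
width: 16.4
gripper_force: 60.6
```

Converted, -3.5 mm is -0.014.

```bash
python3 -m creep '[[0, 0, 0, 0, 0, 0, 28], [0, 0, 0, 0, 0, 0, 28], [0, 0, 0, 0, 0, 0, 28], [0, 0, -0.014, 0, 0, 0, 28], [0, 0, -0.014, 0, 0, 0, 28], [0, 0, 0, 0, 0, 0, 28], [0, 0, 0, 0, 0, 0, 10], [0, 0, 0, 0, 0, 0, 10], [0, 0, 0, 0, 0, 0, 10], [0, 0, 0, 0, 0, 0, 10], [0, 0, 0, 0, 0, 0, 10]]';  python3 go.py 523.7 148.9 86 -.107; python3 -m creep '[[0, 0, -0.012, 0, 0, 0, 10], [0, 0, -0.024, 0, 0, 0, 10], [0, 0, -0.024, 0, 0, 0, 10], [0, 0, -0.06, 0, 0, 0, 10], [0, 0, -0.1, 0, 0, 0, 10], [0, 0, -0.12, 0, 0, 0, 10], [0, 0, -0.1, 0, 0, 0, 10], [0, 0, -0.04, 0, 0, 0, 10], [0, 0, 0, 0, 0, 0, 10], [0, 0, 0, 0, 0, 0, 10]]'; python3 go.py 496.3 -391 200 -.107; python3 - <<'E'
from fit import *
for n in("side","top"):
    im,d=cams.get_image(n); print([np.round(v,3) for v in fit("tray",cloud(n,d).reshape(-1,3),(523,149,203,-.107),(195,255),230,tol=12)])
E
```

```text
clock: 37.75
eef_pos: [523.3, 148.9, 86.6]
tool_rot: [-3.141, -0.001, -0.107]
force: [-1.4, -0.4, 6.0]
width: 16.4
gripper_force: 59.4
t 37.75 at [523.3 148.9  86.6] [-3.141e+00 -1.000e-03 -1.070e-01] w 16.4
d_now [ 0.4 -0.1  0.6] rot [-0.    -0.001 -0.   ] d_final [ 0.4 -0.1  0.6]
clock: 38.75
eef_pos: [522.2, 148.7, 205.2]
tool_rot: [3.141, 0.002, -0.107]
force: [0.3, 0.4, -5.3]
width: 16.7
gripper_force: 59.0
t 38.75 at [522.2 148.7 205.2] [ 3.141e+00  2.000e-03 -1.070e-01] w 16.7
d_now [ 32.  539.4   5.5] rot [ 0.001  0.002 -0.   ] d_final [ 31.9 539.4   5.2]
[array([ 5.22740e+02,  1.47435e+02,  2.02596e+02, -1.07000e-01]), np.float64(1.025), np.int64(2203)]
[array([ 5.20782e+02,  1.48020e+02,  2.03362e+02, -1.06000e-01]), np.float64(1.076), np.int64(634)]
```

Converted, 34 mm is 0.136, 20 mm is 0.08.

```bash
python3 -m creep '[[0, 0.04, 0, 0, 0, 0, 10], [0.004, 0.08, 0, 0, 0, 0, 10], [0.008, 0.136, 0, 0, 0, 0, 10], [0.008, 0.136, 0, 0, 0, 0, 10], [0.008, 0.136, 0, 0, 0, 0, 10], [0.008, 0.136, 0, 0, 0, 0, 10], [0.008, 0.136, 0, 0, 0, 0, 10], [0.008, 0.136, 0, 0, 0, 0, 10], [0.008, 0.136, 0, 0, 0, 0, 10], [0.008, 0.136, 0, 0, 0, 0, 10]]'; python3 -m creep '[[0.008, 0.136, 0, 0, 0, 0, 10], [0.008, 0.136, 0, 0, 0, 0, 10], [0.008, 0.136, 0, 0, 0, 0, 10], [0.008, 0.136, 0, 0, 0, 0, 10], [0.008, 0.136, 0, 0, 0, 0, 10], [0.008, 0.136, 0, 0, 0, 0, 10], [0.004, 0.08, 0, 0, 0, 0, 10], [0.008, 0.056, 0, 0, 0, 0, 10], [0, 0, 0, 0, 0, -0.0064, 10], [0, 0, 0, 0, 0, -0.0064, 10], [0, 0, 0, 0, 0, 0, 10], [0, 0, 0, 0, 0, 0, 10]]'; python3 go.py 496.3 -391 0 -.067
```

```text
clock: 39.85
eef_pos: [506.4, -155.3, 205.4]
tool_rot: [3.141, 0.002, -0.108]
force: [0.9, 0.3, -4.6]
width: 16.2
gripper_force: 59.0
clock: 41.05
eef_pos: [497.6, -389.7, 206.1]
tool_rot: [-3.141, -0.0, -0.065]
force: [-0.1, -0.4, -4.3]
width: 16.4
gripper_force: 59.1
t 41.05 at [ 497.6 -389.7  206.1] [-3.141 -0.    -0.065] w 16.4
d_now [ -1.3   1.6 206.1] rot [-0.001 -0.     0.002] d_final [ -1.3   1.3 206.1]
```

Converted, 35 mm is 0.14, 25 mm is 0.1.

```bash
python3 -m creep '[[-0.0016, 0.004, 0.04, 0, 0, 0, 10], [0, 0, 0.1, 0, 0, 0, 10], [0, 0, 0.14, 0, 0, 0, 10], [0, 0, 0.14, 0, 0, 0, 10], [0, 0, 0.14, 0, 0, 0, 10], [0, 0, 0.1, 0, 0, 0, 10], [0, 0, 0.04, 0, 0, 0, 10], [0, 0, 0.02, 0, 0, 0, 10], [0, 0, 0, 0, 0, 0, 10], [0, 0, 0, 0, 0, 0, 10]]'; python3 go.py 496.3 -391 6.6 -.067
```

```text
clock: 42.05
eef_pos: [497.5, -393.2, 27.5]
tool_rot: [3.14, -0.002, -0.067]
force: [-0.4, -0.5, -4.5]
width: 16.2
gripper_force: 59.1
t 42.05 at [ 497.5 -393.2   27.5] [ 3.14e+00 -2.00e-03 -6.70e-02] w 16.2
d_now [-1.4 -2.1 20.9] rot [ 0.001 -0.002 -0.   ] d_final [-1.4 -2.1 20.9]
```

Converted, 7 mm is 0.028, 6 mm is 0.024.

```bash
python3 -m creep '[[-0.0056, -0.0084, 0.024, 0, 0, 0, 10], [0, 0, 0.028, 0, 0, 0, 10], [0, 0, 0.012, 0, 0, 0, 10], [0, 0, 0.008, 0, 0, 0, 10], [0, 0, 0.004, 0, 0, 0, 10], [0, 0, 0, 0, 0, 0, 10], [0, 0, 0, 0, 0, 0, 10]]'; python3 -m creep '[[0, 0, 0.002, 0, 0, 0, 10], [0, 0, 0.002, 0, 0, 0, 10], [0, 0, 0, 0, 0, 0, 10], [0, 0, 0, 0, 0, 0, 10]]'; python3 -m creep '[[0, 0, 0.002, 0, 0, 0, 10], [0, 0, 0.002, 0, 0, 0, 10], [0, 0, 0, 0, 0, 0, 10], [0, 0, 0, 0, 0, 0, 10]]'
```

```text
clock: 42.75
eef_pos: [495.5, -390.3, 7.2]
tool_rot: [3.141, -0.0, -0.067]
force: [0.1, -0.3, -4.6]
width: 16.2
gripper_force: 59.2
clock: 43.15
eef_pos: [495.5, -390.4, 6.7]
tool_rot: [3.141, -0.0, -0.067]
force: [-0.4, -0.1, 3.2]
width: 16.5
gripper_force: 60.0
clock: 43.55
eef_pos: [495.5, -390.4, 6.7]
tool_rot: [3.141, -0.001, -0.067]
force: [-3.0, 2.3, 10.3]
width: 16.2
gripper_force: 61.1
```

Converted, -40 mm is -0.16, -30 mm is -0.12.

```bash
python3 -m creep '[[0, 0, -0.0028, 0, 0, 0, 18], [0, 0, 0, 0, 0, 0, 24], [0, 0, 0, 0, 0, 0, 30], [0, 0, 0, 0, 0, 0, 34], [0, 0, -0.04, 0, 0, 0, 34], [0, 0, -0.1, 0, 0, 0, 50], [0, 0, -0.16, 0, 0, 0, 74], [0, 0, -0.16, 0, 0, 0, 74], [0, 0, -0.16, 0, 0, 0, 74], [0, 0, -0.12, 0, 0, 0, 74], [0, 0, 0, 0, 0, 0, 74], [0, 0, 0, 0, 0, 0, 74]]'; python3 - <<'E'
from fit import *
WW=[]
for n in("side","top"):
    im,d=cams.get_image(n); WW.append(cloud(n,d).reshape(-1,3))
    if n=="top": cv2.imwrite("pics/t2.png",cv2.resize(im[60:230,90:430],None,fx=2.3,fy=2.3,interpolation=cv2.INTER_CUBIC))
for W,l in zip(WW+[np.vstack(WW)],("side","top","both")):
  for k,g,zb in(("tray",(495.5,-390.4,4,-.067),(7,60)),("flute",(559,99,45,3.034),(35,80)),("small",(569,190,45,3.034),(35,80)),("cradle",(490,418.5,0,3.107),(4,85))):
    try: print(l,k,[np.round(v,3) for v in fit(k,W,g,zb,200,tol=12)])
    except Exception as e: print(e)
E
python3 go.py 558.9 98.9 180 -.107
```

```text
clock: 44.75
eef_pos: [495.6, -390.3, 191.9]
tool_rot: [3.141, -0.002, -0.067]
force: [0.6, 1.0, -0.8]
width: 74.0
gripper_force: 0.0
side tray [array([ 4.95459e+02, -3.89886e+02,  4.36100e+00, -6.70000e-02]), np.float64(1.578), np.int64(949)]
side flute [array([570.641,  97.866,  45.921,   3.023]), np.float64(1.721), np.int64(1271)]
side small [array([568.869, 190.125,  45.284,   3.031]), np.float64(1.36), np.int64(1014)]
side cradle [array([4.90378e+02, 4.18551e+02, 8.40000e-02, 3.11100e+00]), np.float64(1.152), np.int64(3001)]
top tray [array([ 4.94231e+02, -3.90256e+02,  5.69700e+00, -6.80000e-02]), np.float64(1.461), np.int64(426)]
top flute [array([568.497,  98.189,  46.803,   3.033]), np.float64(1.996), np.int64(1309)]
top small [array([566.998, 190.578,  45.877,   3.034]), np.float64(1.613), np.int64(932)]
top cradle [array([489.16 , 418.895,   2.952,   3.097]), np.float64(2.009), np.int64(2150)]
both tray [array([ 4.95185e+02, -3.89935e+02,  4.90800e+00, -6.70000e-02]), np.float64(1.574), np.int64(1377)]
both flute [array([569.505,  97.918,  46.388,   3.028]), np.float64(1.888), np.int64(2579)]
both small [array([568.067, 190.239,  45.563,   3.032]), np.float64(1.478), np.int64(1943)]
both cradle [array([489.975, 418.634,   0.546,   3.108]), np.float64(1.43), np.int64(5144)]
t 44.85 at [ 494.6 -389.6  189.8] [-3.14e+00  2.00e-03 -6.70e-02] w 74.0
d_now [  31.4 -491.7   10.4] rot [-0.001  0.002  0.04 ] d_final [  11.7 -492.5    9.8]
```

View pics/t2.png

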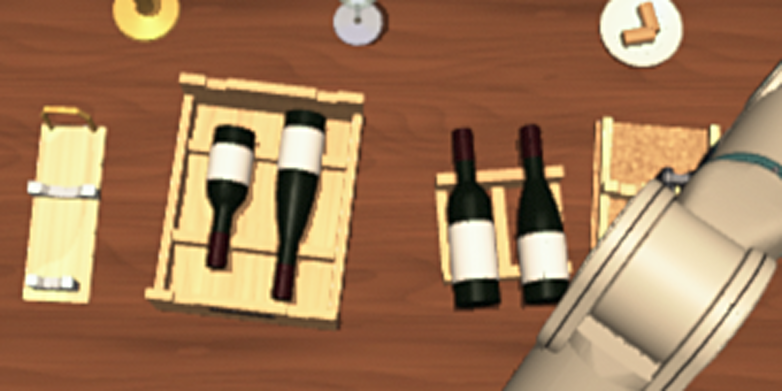

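The picture shows the tray on the mat and both bottles on the rest (470,220) and (540,215). The flute lies in the right berth, base (303,115), mouth (283,298), with the small bottle to its left. I'll check the flute's origin along its axis from its two ends.

Converted, -36 mm is -0.144, -20 mm is -0.08, 0.04 rad is 0.0127.

```bash
python3 - <<'E'
from fit import *
WW=[cloud(n,cams.get_image(n)[1]).reshape(-1,3) for n in("side","top")]
a=np.array([np.cos(3.034),np.sin(3.034)]); o=np.array([558.9,98.9]); nrm=np.array([-a[1],a[0]])
for l,W,o2,zb,g in(("fl s",WW[0],o,(36,80),(-98,157)),("fl t",WW[1],o,(36,80),(-98,157)),("sm s",WW[0],np.array([568.8,190.5]),(36,80),(-65,125)),("sm t",WW[1],np.array([568.8,190.5]),(36,80),(-65,125))):
    P=W[np.isfinite(W).all(1)]; d=P[:,:2]-o2; x=d@a; y=d@nrm
    m=(abs(y)<14)&(P[:,2]>zb[0])&(P[:,2]<zb[1])&(x>-125)&(x<190)
    x=np.sort(x[m]); print(l,m.sum(),x[[2,8]].round(1),x[[-9,-3]].round(1),"expect",g)
    z=P[m][:,2]; h=d[m]@a
    print([round(float(np.percentile(z[(h>q)&(h<q+15)],95)),1) for q in range(-90,150,30) if ((h>q)&(h<q+15)).any()])
E
python3 -m creep '[[0, 0, 0, 0, 0, 0.0127, 74], [0.004, -0.04, 0, 0, 0, 0, 74], [0.004, -0.08, 0, 0, 0, 0, 74], [0.004, -0.144, 0, 0, 0, 0, 74], [0.004, -0.144, 0, 0, 0, 0, 74], [0.004, -0.144, 0, 0, 0, 0, 74], [0.004, -0.144, 0, 0, 0, 0, 74], [0.004, -0.144, 0, 0, 0, 0, 74], [0.004, -0.144, 0, 0, 0, 0, 74], [0.004, -0.144, 0, 0, 0, 0, 74], [0.004, -0.144, 0, 0, 0, 0, 74], [0.004, -0.144, 0, 0, 0, 0, 74]]'
python3 -m creep '[[0.004, -0.144, 0, 0, 0, 0, 74], [0.004, -0.144, 0, 0, 0, 0, 74], [0, -0.144, 0, 0, 0, 0, 74], [0, -0.08, 0, 0, 0, 0, 74], [0, -0.04, 0, 0, 0, 0, 74], [0, 0, 0, 0, 0, 0, 74], [0, 0, 0, 0, 0, 0, 74], [0, 0, 0, 0, 0, 0, 74]]';python3 go.py 558.9 98.9 24 -.107
```

```text
fl s 658 [-113.2 -112.3] [182.7 183.3] expect (-98, 157)
[75.5, 75.3, 75.2, 75.3, 69.8, 64.8, 61.7, 61.9]
fl t 824 [-110.4 -110.1] [183.3 183.8] expect (-98, 157)
[76.9, 78.3, 79.4, 77.8, 74.2, 65.4, 64.4, 63.9]
sm s 693 [-114.  -112.6] [182.4 182.7] expect (-65, 125)
[75.3, 76.8, 75.9, 68.9, 59.5, 59.8, 59.1]
sm t 647 [-111.1 -110.3] [183.1 183.7] expect (-65, 125)
[78.5, 78.4, 79.0, 73.2, 62.2, 64.0, 62.1]
clock: 46.15
eef_pos: [543.6, -37.1, 190.3]
tool_rot: [-3.141, 0.001, -0.106]
force: [0.7, 1.0, 0.5]
width: 74.1
gripper_force: 0.0
clock: 46.95
eef_pos: [560.8, 95.5, 190.8]
tool_rot: [3.14, 0.0, -0.11]
force: [-0.4, -0.5, 0.1]
width: 74.1
gripper_force: 0.0
t 46.95 at [560.8  95.5 190.8] [ 3.14  0.   -0.11] w 74.1
d_now [ -2.3  -3.4 166.8] rot [ 0.001  0.    -0.003] d_final [ -2.3  -3.2 166.8]
```

Converted, 30 mm is 0.12, -2.3 mm is -0.0092, -0.003 rad is -0.001.

```bash
python3 - <<'E'
from h import *
c,R,t=cal("top");o=-R.T@t
a=np.array([np.cos(3.034),np.sin(3.034)])
for l,px,z,O in(("fl base",(303,112),70,(558.9,98.9)),("fl mouth",(283,300),45,(558.9,98.9)),("sm base",(235,125),70,(568.8,190.5)),("sm mouth",(217,269),45,(568.8,190.5))):
    u,v=90+px[0]/2.3,60+px[1]/2.3
    r=np.array([(u-c["cx"])/c["fx"],(v-c["cy"])/c["fy"],1])@R; P=o+r*(z-o[2])/r[2]
    d=P[:2]-O; print(l,P.round(1),"axial",(d@a).round(1),"lat",(d@[-a[1],a[0]]).round(1))
E
python3 -m creep '[[-0.0092, -0.0128, 0, 0, 0, -0.001, 74], [0, 0, 0.08, 0, 0, 0, 74], [0, 0, 0.12, 0, 0, 0, 74], [0, 0, 0.12, 0, 0, 0, 74], [0, 0, 0.06, 0, 0, 0, 74], [0, 0, 0.02, 0, 0, 0, 74], [0, 0, 0, 0, 0, 0, 74], [0, 0, 0, 0, 0, 0, 74]]';python3 go.py 558.9 98.9 24 -.107
```

```text
fl base [653.8  89.   70. ] axial -95.4 lat -0.4
fl mouth [402.4 111.4  45. ] axial 156.9 lat 4.4
sm base [634.4 179.3  70. ] axial -66.4 lat 4.1
sm mouth [443.1 199.7  45. ] axial 126.0 lat 4.4
clock: 47.75
eef_pos: [559.7, 100.8, 91.7]
tool_rot: [-3.141, -0.002, -0.105]
force: [-0.0, 0.5, 0.5]
width: 73.5
gripper_force: 0.0
t 47.75 at [559.7 100.8  91.7] [-3.141e+00 -2.000e-03 -1.050e-01] w 73.5
d_now [-0.7  2.  67.7] rot [-0.    -0.002  0.002] d_final [-0.6  2.  67.7]
```

Converted, 20 mm is 0.08, 15 mm is 0.06, 0.002 rad is 0.0006.

```bash
python3 -m creep '[[-0.0024, 0.008, 0.04, 0, 0, 0.0006, 74], [0, 0, 0.08, 0, 0, 0, 74], [0, 0, 0.06, 0, 0, 0, 74], [0, 0, 0.048, 0, 0, 0, 74], [0, 0, 0.032, 0, 0, 0, 74], [0, 0, 0.012, 0, 0, 0, 74], [0, 0, 0, 0, 0, 0, 74], [0, 0, 0, 0, 0, 0, 74]]';python3 go.py 558.9 99.1 24 -.107
```

```text
clock: 48.55
eef_pos: [558.6, 99.1, 23.2]
tool_rot: [-3.141, -0.001, -0.106]
force: [0.5, 0.9, 0.4]
width: 74.0
gripper_force: 0.0
t 48.55 at [558.6  99.1  23.2] [-3.141e+00 -1.000e-03 -1.060e-01] w 74.0
d_now [ 0.3 -0.  -0.8] rot [-0.    -0.001  0.001] d_final [ 0.3 -0.  -0.8]
```

Converted, -10 mm is -0.04, -6 mm is -0.024.

```bash
python3 -m creep '[[0.0012, 0, 0, 0, 0, 0, 50], [0, 0, 0, 0, 0, 0, 50], [0, 0, 0, 0, 0, 0, 50], [0, 0, 0, 0, 0, 0, 50], [0, 0, 0, 0, 0, 0, 50], [0, 0, -0.012, 0, 0, 0, 50], [0, 0, -0.024, 0, 0, 0, 50], [0, 0, -0.04, 0, 0, 0, 50], [0, 0, 0, 0, 0, 0, 50], [0, 0, 0, 0, 0, 0, 50]]';python3 go.py 510 417.3 200 -.107; python3 - <<'E'
from h import *
im,d=cams.get_image("side"); cv2.imwrite("pics/fl1.png",cv2.resize(im[160:300,110:280],None,fx=4,fy=4,interpolation=cv2.INTER_CUBIC))
print(read_state()["torque"])
E
```

```text
clock: 49.55
eef_pos: [558.7, 99.0, 42.2]
tool_rot: [-3.141, -0.001, -0.106]
force: [0.2, -0.2, -6.2]
width: 55.9
gripper_force: 64.8
t 49.55 at [558.7  99.   42.2] [-3.141e+00 -1.000e-03 -1.060e-01] w 55.9
d_now [ -82.1 -311.4 -157.8] rot [-0.    -0.001  0.001] d_final [ -82.4 -311.3 -157.8]
[-0.05172914  0.07583929  0.0039162 ]
```

View pics/fl1.png

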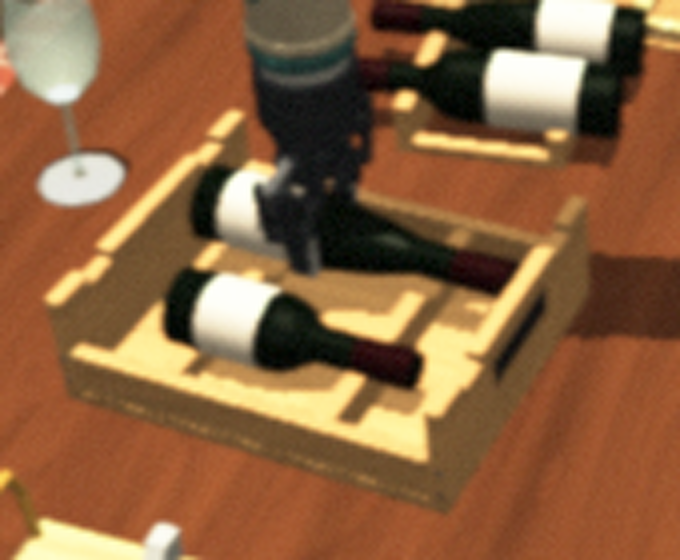

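Converted, -30 mm is -0.12, -25 mm is -0.1.

```bash
python3 -m creep '[[0, 0, -0.06, 0, 0, 0, 50], [0, 0, -0.1, 0, 0, 0, 50], [0, 0, -0.12, 0, 0, 0, 50], [0, 0, -0.12, 0, 0, 0, 50], [0, 0, -0.1, 0, 0, 0, 50], [0, 0, -0.06, 0, 0, 0, 50], [0, 0, -0.02, 0, 0, 0, 50], [0, 0, 0, 0, 0, 0, 50], [-0.012, -0.04, 0, 0, 0, 0, 50], [-0.02, -0.08, 0, 0, 0, 0, 50], [-0.032, -0.12, 0, 0, 0, 0, 50], [-0.032, -0.12, 0, 0, 0, 0, 50]]'; python3 -m creep '[[-0.032, -0.12, 0, 0, 0, 0, 50], [-0.032, -0.12, 0, 0, 0, 0, 50], [-0.032, -0.12, 0, 0, 0, 0, 50], [-0.032, -0.12, 0, 0, 0, 0, 50], [-0.032, -0.12, 0, 0, 0, 0, 50], [-0.032, -0.12, 0, 0, 0, 0, 50], [-0.02, -0.08, 0, 0, 0, 0, 50], [-0.016, -0.06, 0, 0, 0, 0, 50], [0, 0, 0, 0, 0, -0.0095, 50], [0, 0, 0, 0, 0, -0.0137, 50], [0, 0, 0, 0, 0, 0, 50], [0, 0, 0, 0, 0, 0, 50]]';python3 go.py 510 417.9 27 -.034;
```

```text
clock: 50.8
eef_pos: [542.8, 192.3, 185.4]
tool_rot: [3.141, 0.003, -0.107]
force: [0.5, 0.3, -5.0]
width: 56.4
gripper_force: 65.6
clock: 52.0
eef_pos: [511.0, 408.9, 186.8]
tool_rot: [3.14, -0.0, -0.036]
force: [-0.1, 0.1, -5.7]
width: 55.8
gripper_force: 65.6
t 52.0 at [511.  408.9 186.8] [ 3.14  -0.    -0.036] w 55.8
d_now [ -1.4  -9.1 159.8] rot [ 0.001 -0.    -0.002] d_final [ -1.3  -8.9 159.8]
```

Converted, 30 mm is 0.12, 25 mm is 0.1, -0.002 rad is -0.0006.

```bash
python3 -m creep '[[-0.0052, -0.0356, 0.02, 0, 0, -0.0006, 50], [0, 0, 0.1, 0, 0, 0, 50], [0, 0, 0.12, 0, 0, 0, 50], [0, 0, 0.12, 0, 0, 0, 50], [0, 0, 0.1, 0, 0, 0, 50], [0, 0, 0.08, 0, 0, 0, 50], [0, 0, 0.04, 0, 0, 0, 50], [0, 0, 0, 0, 0, 0, 50], [0, 0, 0, 0, 0, 0, 50]]';python3 go.py 510 417.9 25 -.034;python3 - <<'E'
from fit import *
M["fb"]=bottle([(-98,29),(-8,29),(11,27.5)]) 
WW=[]
for n in("side","top"):
    im,d=cams.get_image(n); WW.append(cloud(n,d).reshape(-1,3)); np.save(n+"3i.npy",im)
for W in WW: print([np.round(v,3) for v in fit("flute",W,(510,418,62,3.107),(35,105),200,tol=10)])
cv2.imwrite("pics/fl2.png",cv2.resize(np.load("side3i.npy")[240:384,90:260],None,fx=4,fy=4,interpolation=cv2.INTER_CUBIC))
E
```

```text
clock: 52.9
eef_pos: [509.9, 420.4, 42.5]
tool_rot: [-3.141, -0.001, -0.031]
force: [-0.0, 0.4, -4.9]
width: 55.8
gripper_force: 65.7
t 52.9 at [509.9 420.4  42.5] [-3.141e+00 -1.000e-03 -3.100e-02] w 55.8
d_now [ 0.2  2.6 17.5] rot [-0.001 -0.001  0.003] d_final [ 0.2  2.5 17.5]
[array([509.873, 419.135,  63.728,   3.106]), np.float64(1.192), np.int64(1581)]
[array([508.149, 419.46 ,  64.708,   3.115]), np.float64(1.533), np.int64(473)]
```

View pics/fl2.png

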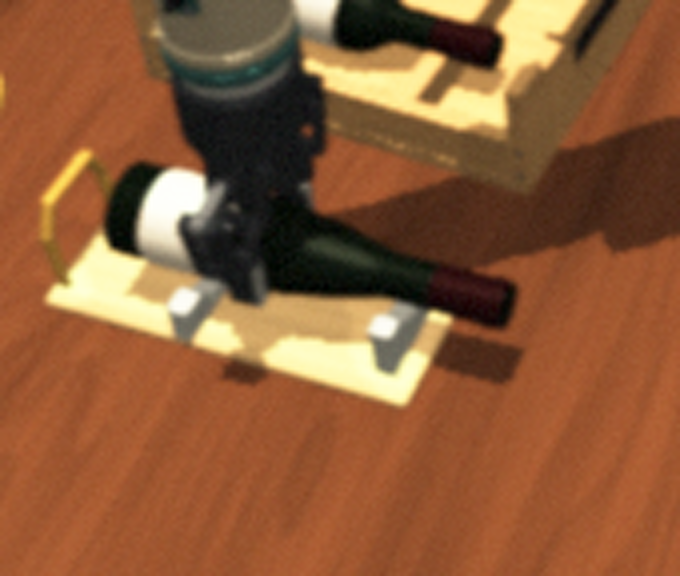

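Converted, 6 mm is 0.024, 1.8 mm is 0.0072, 0.002 rad is 0.0006.

```bash
python3 -m creep '[[0.0012, 0.0072, 0.024, 0, 0, 0.0006, 50], [0, 0, 0.024, 0, 0, 0, 50], [0, 0, 0.008, 0, 0, 0, 50], [0, 0, 0.004, 0, 0, 0, 50], [0, 0, 0, 0, 0, 0, 50], [0, 0, 0, 0, 0, 0, 50]]'; python3 -m creep '[[0, 0, 0.002, 0, 0, 0, 50], [0, 0, 0.002, 0, 0, 0, 50], [0, 0, 0, 0, 0, 0, 50], [0, 0, 0, 0, 0, 0, 50]]'; python3 -m creep '[[0, 0, 0.002, 0, 0, 0, 50], [0, 0, 0.002, 0, 0, 0, 50], [0, 0, 0, 0, 0, 0, 50], [0, 0, 0, 0, 0, 0, 50]]'
```

```text
clock: 53.6
eef_pos: [509.5, 418.3, 26.9]
tool_rot: [-3.141, -0.0, -0.033]
force: [-0.3, 0.9, -4.5]
width: 55.7
gripper_force: 65.9
clock: 54.0
eef_pos: [509.6, 418.5, 26.6]
tool_rot: [-3.141, -0.0, -0.033]
force: [-2.6, -0.2, 5.4]
width: 55.9
gripper_force: 66.6
clock: 54.4
eef_pos: [509.6, 418.8, 26.4]
tool_rot: [-3.14, -0.001, -0.033]
force: [-4.5, 0.6, 9.4]
width: 56.1
gripper_force: 67.2
```

Converted, -0.5 mm is -0.002.

```bash
python3 -m creep '[[0, -0.002, 0.002, 0, 0, 0, 50], [0, 0, 0.002, 0, 0, 0, 50], [0, 0, 0, 0, 0, 0, 50], [0, 0, 0, 0, 0, 0, 50]]'; python3 - <<'E'
from fit import *
s=read_state(); print(s["force"],s["torque"],s["eef_pos"])
WW=[]
for n in("side","top"):
    im,d=cams.get_image(n); W=cloud(n,d).reshape(-1,3)
    print([np.round(v,3) for v in fit("flute",W,(510,418.5,47,3.107),(32,105),200,tol=10)])
E
```

```text
clock: 54.8
eef_pos: [509.7, 419.0, 26.2]
tool_rot: [-3.14, -0.001, -0.034]
force: [-6.3, -2.6, 15.9]
width: 55.9
gripper_force: 67.7
[-6.30384357 -2.59225613 15.87293957] [-0.61812984  1.07162751 -0.25207862] [509.72016058 418.99992939  26.19224906]
[array([509.884, 417.843,  47.574,   3.102]), np.float64(1.228), np.int64(1589)]
[array([508.763, 417.182,  47.554,   3.115]), np.float64(1.751), np.int64(470)]
```

Converted, -40 mm is -0.16, -30 mm is -0.12.

```bash
python3 -m creep '[[0, 0, -0.004, 0, 0, 0, 50], [0, 0, -0.002, 0, 0, 0, 50], [0, 0, 0, 0, 0, 0, 50], [0, 0, 0, 0, 0, 0, 60], [0, 0, 0, 0, 0, 0, 66], [0, 0, 0, 0, 0, 0, 74], [0, 0, 0, 0, 0, 0, 74], [0, 0, -0.04, 0, 0, 0, 74], [0, 0, -0.12, 0, 0, 0, 74], [0, 0, -0.16, 0, 0, 0, 74], [0, 0, -0.16, 0, 0, 0, 74], [0, 0, -0.16, 0, 0, 0, 50]]'; python3 -m creep '[[0, 0.12, -0.08, 0, 0, 0, 34], [0, 0.16, 0, 0, 0, 0, 34], [0, 0.16, 0, 0, 0, 0, 34], [0, 0.16, 0, 0, 0, 0, 34], [0, 0.16, 0, 0, 0, 0, 34], [0, 0.16, 0, 0, 0, 0, 34], [0, 0, 0, 0, 0, 0, 34], [0, 0, 0, 0, 0, 0, 34]]'; python3 - <<'E'
from fit import *
WW=[]
for n in("side","top"):
    im,d=cams.get_image(n); W=cloud(n,d).reshape(-1,3); WW.append(W); np.save(n+"4i.npy",im)
    print([np.round(v,3) for v in fit("flute",W,(510,418,47,3.107),(32,85),200,tol=10)])
    print([np.round(v,3) for v in fit("tray",W,(495.5,-390.4,4,-.067),(7,60),200,tol=10)])
a=np.load("side4i.npy");b=np.load("top4i.npy")
cv2.imwrite("pics/fl3.png",np.hstack([cv2.resize(a[250:370,90:240],(400,320)),cv2.resize(b[90:200,90:200],(320,320))]))
E
python3 go.py 495.5 -390.4 190 -.067
```

```text
clock: 56.1
eef_pos: [509.5, 418.4, 187.6]
tool_rot: [-3.141, -0.001, -0.033]
force: [1.1, -0.2, 0.1]
width: 61.0
gripper_force: 0.0
clock: 56.9
eef_pos: [502.4, 187.9, 206.2]
tool_rot: [-3.141, -0.001, -0.036]
force: [-0.3, 1.1, 0.1]
width: 34.1
gripper_force: 0.0
[array([510.376, 418.162,  47.289,   3.104]), np.float64(1.097), np.int64(1990)]
[array([ 4.95539e+02, -3.90426e+02,  4.13000e+00, -6.60000e-02]), np.float64(1.717), np.int64(946)]
[array([508.574, 418.446,  47.88 ,   3.107]), np.float64(1.632), np.int64(1314)]
[array([ 4.93939e+02, -3.90610e+02,  6.11800e+00, -6.60000e-02]), np.float64(1.528), np.int64(1973)]
t 57.0 at [502.  190.2 205.8] [-3.14e+00 -1.00e-03 -3.20e-02] w 34.1
d_now [ 11.8 580.5  15. ] rot [-0.001 -0.001  0.035] d_final [ 32.4 579.7  15.8]
```

View pics/fl3.png

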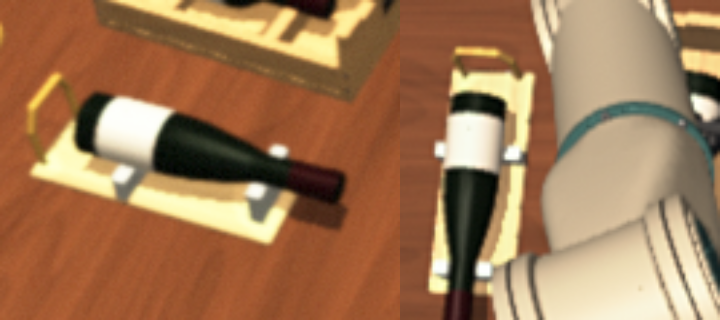

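The picture shows the flute lying in the cradle with its neck in the notch (260,195) and its base before the loop. The fitted z is 47.3. Next, fetch the tray.

Converted, 40 mm is 0.16, 20 mm is 0.08, 0.035 rad is 0.0111.

```bash
python3 -m creep '[[0, 0, 0, 0, 0, 0.0111, 34], [0.008, 0.08, 0, 0, 0, 0, 34], [0.008, 0.16, 0, 0, 0, 0, 34], [0.008, 0.16, 0, 0, 0, 0, 34], [0.008, 0.16, 0, 0, 0, 0, 34], [0.008, 0.16, 0, 0, 0, 0, 34], [0.008, 0.16, 0, 0, 0, 0, 34], [0.008, 0.16, 0, 0, 0, 0, 34], [0.008, 0.16, 0, 0, 0, 0, 34], [0.008, 0.16, 0, 0, 0, 0, 34], [0.008, 0.16, 0, 0, 0, 0, 34], [0.008, 0.16, 0, 0, 0, 0, 34]]'; python3 -m creep '[[0.008, 0.16, 0, 0, 0, 0, 34], [0.008, 0.16, 0, 0, 0, 0, 34], [0.008, 0.16, 0, 0, 0, 0, 34], [0.008, 0.12, 0, 0, 0, 0, 34], [0.008, 0.04, 0, 0, 0, 0, 34], [0, 0, 0, 0, 0, 0, 34], [0, 0, 0, 0, 0, 0, 34], [0, 0, 0, 0, 0, 0, 34]]';python3 go.py 495.5 -390.4 6.5 -.067
```

```text
clock: 58.2
eef_pos: [495.9, -232.4, 205.3]
tool_rot: [-3.141, -0.0, -0.067]
force: [0.8, 0.5, -0.6]
width: 34.0
gripper_force: 0.0
clock: 59.0
eef_pos: [495.3, -389.5, 205.2]
tool_rot: [-3.14, 0.0, -0.065]
force: [-0.1, 0.2, -0.1]
width: 33.8
gripper_force: 0.0
t 59.0 at [ 495.3 -389.5  205.2] [-3.14   0.    -0.065] w 33.8
d_now [  0.3   1.2 198.7] rot [-0.002  0.     0.002] d_final [  0.3   0.9 198.7]
```

Converted, 40 mm is 0.16, 35 mm is 0.14.

```bash
python3 -m creep '[[0.0012, 0.0036, 0.04, 0, 0, 0, 34], [0, 0, 0.12, 0, 0, 0, 34], [0, 0, 0.16, 0, 0, 0, 34], [0, 0, 0.16, 0, 0, 0, 34], [0, 0, 0.14, 0, 0, 0, 34], [0, 0, 0.06, 0, 0, 0, 34], [0, 0, 0, 0, 0, 0, 34], [0, 0, 0, 0, 0, 0, 34]]';python3 go.py 495.5 -390.4 6.5 -.067
```

```text
clock: 59.8
eef_pos: [495.3, -393.4, 36.3]
tool_rot: [3.141, -0.001, -0.068]
force: [0.7, -1.3, -0.3]
width: 34.2
gripper_force: 0.0
t 59.8 at [ 495.3 -393.4   36.3] [ 3.141e+00 -1.000e-03 -6.800e-02] w 34.2
d_now [-0.  -3.1 29.8] rot [ 0.001 -0.001 -0.001] d_final [ 0.  -3.  29.8]
```

Converted, 10 mm is 0.04, 8 mm is 0.032.

```bash
python3 -m creep '[[0, -0.012, 0.02, 0, 0, 0, 34], [0, 0, 0.04, 0, 0, 0, 34], [0, 0, 0.032, 0, 0, 0, 34], [0, 0, 0.016, 0, 0, 0, 34], [0, 0, 0, 0, 0, 0, 34], [0, 0, 0, 0, 0, 0, 34]]';python3 go.py 495.5 -390.4 6.5 -.067
```

```text
clock: 60.4
eef_pos: [494.7, -390.3, 8.3]
tool_rot: [3.142, 0.0, -0.068]
force: [-0.2, -0.2, -0.1]
width: 34.1
gripper_force: 0.0
t 60.4 at [ 494.7 -390.3    8.3] [ 3.142  0.    -0.068] w 34.1
d_now [0.8 0.1 1.8] rot [ 0.     0.    -0.001] d_final [0.8 0.1 1.8]
```

Converted, 1.8 mm is 0.0072, 0.8 mm is 0.0032.

```bash
python3 -m creep '[[0.0032, 0.0004, 0.0072, 0, 0, 0, 34], [0, 0, 0, 0, 0, 0, 34], [0, 0, 0, 0, 0, 0, 10], [0, 0, 0, 0, 0, 0, 10], [0, 0, 0, 0, 0, 0, 10], [0, 0, 0, 0, 0, 0, 10], [0, 0, 0, 0, 0, 0, 10]]';python3 go.py 495.5 -390.4 6.5 -.067; python3 -m creep '[[0, 0, -0.012, 0, 0, 0, 10], [0, 0, -0.028, 0, 0, 0, 10], [0, 0, -0.08, 0, 0, 0, 10], [0, 0, -0.14, 0, 0, 0, 10], [0, 0, -0.14, 0, 0, 0, 10], [0, 0, -0.14, 0, 0, 0, 10], [0, 0, -0.14, 0, 0, 0, 10], [0, 0, -0.08, 0, 0, 0, 10], [0, 0, -0.02, 0, 0, 0, 10], [0, 0, 0, 0, 0, 0.0127, 10], [0, 0, 0, 0, 0, 0, 10], [0, 0, 0, 0, 0, 0, 10]]';python3 go.py 523.3 148.9 200 -.107
```

```text
clock: 61.1
eef_pos: [495.6, -390.5, 6.9]
tool_rot: [3.141, -0.0, -0.068]
force: [-0.9, 0.1, 5.4]
width: 16.1
gripper_force: 61.2
t 61.1 at [ 495.6 -390.5    6.9] [ 3.141 -0.    -0.068] w 16.1
d_now [-0.1 -0.1  0.4] rot [ 0.    -0.    -0.001] d_final [-0.1 -0.1  0.4]
clock: 62.3
eef_pos: [494.7, -389.5, 200.0]
tool_rot: [-3.14, 0.003, -0.107]
force: [-0.4, -0.2, -3.5]
width: 16.8
gripper_force: 60.1
t 62.3 at [ 494.7 -389.5  200. ] [-3.14e+00  3.00e-03 -1.07e-01] w 16.8
d_now [ -29.2 -538.4    0.9] rot [-0.001  0.003 -0.   ] d_final [ -29.1 -538.4    0. ]
```

Converted, -34 mm is -0.136, -20 mm is -0.08.

```bash
python3 -m creep '[[0, -0.04, 0, 0, 0, 0, 10], [-0.004, -0.08, 0, 0, 0, 0, 10], [-0.008, -0.136, 0, 0, 0, 0, 10], [-0.008, -0.136, 0, 0, 0, 0, 10], [-0.008, -0.136, 0, 0, 0, 0, 10], [-0.008, -0.136, 0, 0, 0, 0, 10], [-0.008, -0.136, 0, 0, 0, 0, 10], [-0.008, -0.136, 0, 0, 0, 0, 10], [-0.008, -0.136, 0, 0, 0, 0, 10], [-0.008, -0.136, 0, 0, 0, 0, 10], [-0.008, -0.136, 0, 0, 0, 0, 10], [-0.008, -0.136, 0, 0, 0, 0, 10]]'; python3 -m creep '[[-0.008, -0.136, 0, 0, 0, 0, 10], [-0.008, -0.136, 0, 0, 0, 0, 10], [-0.008, -0.136, 0, 0, 0, 0, 10], [-0.008, -0.136, 0, 0, 0, 0, 10], [0, -0.08, 0, 0, 0, 0, 10], [0, -0.06, 0, 0, 0, 0, 10], [0, 0, 0, 0, 0, 0, 10], [0, 0, 0, 0, 0, 0, 10], [0, 0, 0, 0, 0, 0, 10]]'; python3 go.py 523.3 148.9 87 -.107
```

```text
clock: 63.5
eef_pos: [514.0, -17.9, 201.3]
tool_rot: [-3.141, 0.001, -0.107]
force: [0.4, -0.3, -4.2]
width: 16.6
gripper_force: 60.2
clock: 64.4
eef_pos: [525.0, 148.6, 201.5]
tool_rot: [3.14, 0.0, -0.111]
force: [-0.0, -0.5, -5.7]
width: 16.5
gripper_force: 60.2
t 64.4 at [525.  148.6 201.5] [ 3.14   0.    -0.111] w 16.5
d_now [ -1.7  -0.2 114.5] rot [ 0.001  0.    -0.004] d_final [-1.700e+00 -1.000e-01  1.145e+02]
```

Converted, 30 mm is 0.12, 25 mm is 0.1, -0.004 rad is -0.0013.

```bash
python3 -m creep '[[-0.0068, 0, 0.04, 0, 0, -0.0013, 10], [0, 0, 0.1, 0, 0, 0, 10], [0, 0, 0.12, 0, 0, 0, 10], [0, 0, 0.06, 0, 0, 0, 10], [0, 0, 0.032, 0, 0, 0, 10], [0, 0, 0.008, 0, 0, 0, 10], [0, 0, 0, 0, 0, 0, 10], [0, 0, 0, 0, 0, 0, 10]]'; python3 go.py 523.3 148.9 87 -.107; python3 - <<'E'
from fit import *
for n in("side","top"):
    im,d=cams.get_image(n); print([np.round(v,3) for v in fit("tray",cloud(n,d).reshape(-1,3),(523.5,149,108,-.107),(104,160),230,tol=12)])
E
```

```text
clock: 65.2
eef_pos: [524.2, 150.9, 112.4]
tool_rot: [-3.141, -0.002, -0.104]
force: [0.8, -0.2, -3.6]
width: 16.3
gripper_force: 60.1
t 65.2 at [524.2 150.9 112.4] [-3.141e+00 -2.000e-03 -1.040e-01] w 16.3
d_now [-0.7  2.1 25.4] rot [-0.001 -0.002  0.003] d_final [-0.7  2.1 25.4]
[array([ 5.24348e+02,  1.49745e+02,  1.09726e+02, -1.04000e-01]), np.float64(1.077), np.int64(2051)]
[array([ 5.23209e+02,  1.50040e+02,  1.11148e+02, -1.04000e-01]), np.float64(1.27), np.int64(669)]
```

Converted, 8 mm is 0.032, 1.8 mm is 0.0072, 0.003 rad is 0.001.

```bash
python3 -m creep '[[-0.002, 0.0072, 0.016, 0, 0, 0.001, 10], [0, 0, 0.032, 0, 0, 0, 10], [0, 0, 0.028, 0, 0, 0, 10], [0, 0, 0.012, 0, 0, 0, 10], [0, 0, 0.006, 0, 0, 0, 10], [0, 0, 0, 0, 0, 0, 10], [0, 0, 0, 0, 0, 0, 10]]';  python3 -m creep '[[0, 0, 0.002, 0, 0, 0, 10], [0, 0, 0.002, 0, 0, 0, 10], [0, 0, 0, 0, 0, 0, 10], [0, 0, 0, 0, 0, 0, 10]]'; python3 -m creep '[[0, 0, 0.002, 0, 0, 0, 10], [0, 0, 0.002, 0, 0, 0, 10], [0, 0, 0, 0, 0, 0, 10], [0, 0, 0, 0, 0, 0, 10]]'
```

```text
clock: 66.0
eef_pos: [522.9, 149.2, 88.1]
tool_rot: [-3.142, -0.0, -0.107]
force: [0.2, 0.4, -3.8]
width: 16.5
gripper_force: 60.2
clock: 66.4
eef_pos: [522.9, 149.2, 87.1]
tool_rot: [-3.141, -0.0, -0.107]
force: [0.1, 0.3, -4.3]
width: 16.6
gripper_force: 60.2
clock: 66.8
eef_pos: [522.9, 149.2, 86.8]
tool_rot: [-3.141, -0.001, -0.107]
force: [-2.1, -0.6, 6.3]
width: 16.3
gripper_force: 61.4
```

Converted, -40 mm is -0.16, -30 mm is -0.12, -0.098 rad is -0.0312.

```bash
python3 -m creep '[[0, 0, -0.0012, 0, 0, 0, 18], [0, 0, 0, 0, 0, 0, 24], [0, 0, 0, 0, 0, 0, 34], [0, 0, 0, 0, 0, 0, 34], [0, 0, -0.04, 0, 0, 0, 34], [0, 0, -0.1, 0, 0, 0, 50], [0, 0, -0.16, 0, 0, 0, 74], [0, 0, -0.12, 0, 0, 0, 74], [0, 0, 0, 0, 0, -0.0286, 74], [0, 0, 0, 0, 0, -0.0312, 74], [0, 0, 0, 0, 0, 0, 74], [0, 0, 0, 0, 0, 0, 74]]'; python3 go.py 496 -226.4 190 .081
python3 - <<'E'
from fit import *
for n in("side","top"):
    im,d=cams.get_image(n);W=cloud(n,d).reshape(-1,3)
    for k,g,zb in(("tray",(523.5,149,84,-.107),(86,130)),("burgundy",(496.5,-226.5,47,.081),(38,85)),("claret",(489,-134.8,47,.081),(38,85))):
        print(n,k,[np.round(v,3) for v in fit(k,W,g,zb,230,tol=12)])
E
```

```text
clock: 68.0
eef_pos: [522.7, 149.0, 191.7]
tool_rot: [-3.141, -0.0, 0.078]
force: [0.6, 0.4, -0.8]
width: 73.9
gripper_force: 0.0
t 68.0 at [522.7 149.  191.7] [-3.141 -0.     0.078] w 73.9
d_now [-56.  372.2   1.6] rot [-0.    -0.    -0.003] d_final [-57.  372.    1.7]
side tray [array([ 5.23099e+02,  1.47866e+02,  8.41920e+01, -1.07000e-01]), np.float64(1.082), np.int64(2152)]
side burgundy [array([ 4.96724e+02, -2.27610e+02,  4.72490e+01,  8.30000e-02]), np.float64(1.934), np.int64(810)]
side claret [array([ 4.89419e+02, -1.36117e+02,  4.68430e+01,  8.40000e-02]), np.float64(1.685), np.int64(921)]
top tray [array([ 5.21653e+02,  1.47983e+02,  8.55450e+01, -9.80000e-02]), np.float64(1.418), np.int64(464)]
top burgundy [array([ 4.95399e+02, -2.26982e+02,  4.82530e+01,  8.10000e-02]), np.float64(1.6), np.int64(1251)]
top claret [array([ 4.88013e+02, -1.35465e+02,  4.79630e+01,  8.40000e-02]), np.float64(1.552), np.int64(1293)]
```

Converted, 38 mm is 0.152, 31 mm is 0.124, -0.003 rad is -0.001.

```bash
python3 -m creep '[[-0.008, 0.06, 0, 0, 0, -0.001, 74], [-0.02, 0.12, 0, 0, 0, 0, 74], [-0.024, 0.152, 0, 0, 0, 0, 74], [-0.024, 0.152, 0, 0, 0, 0, 74], [-0.024, 0.152, 0, 0, 0, 0, 74], [-0.024, 0.152, 0, 0, 0, 0, 74], [-0.024, 0.152, 0, 0, 0, 0, 74], [-0.024, 0.152, 0, 0, 0, 0, 74], [-0.024, 0.152, 0, 0, 0, 0, 74], [-0.016, 0.124, 0, 0, 0, 0, 74], [-0.016, 0.08, 0, 0, 0, 0, 74], [0, 0.04, 0, 0, 0, 0, 74]]'; python3 -m creep '[[0, 0, 0.04, 0, 0, 0, 74], [0, 0, 0.12, 0, 0, 0, 74], [0, 0, 0.12, 0, 0, 0, 74], [0, 0, 0.08, 0, 0, 0, 74], [0, 0, 0.04, 0, 0, 0, 74], [0, 0, 0, 0, 0, 0, 74], [0, 0, 0, 0, 0, 0, 74]]'; python3 go.py 496 -226.5 25 .081
```

```text
clock: 69.3
eef_pos: [495.2, -230.0, 191.2]
tool_rot: [3.14, 0.001, 0.079]
force: [0.0, -0.0, 0.5]
width: 74.1
gripper_force: 0.0
clock: 70.0
eef_pos: [497.5, -225.8, 91.7]
tool_rot: [3.142, -0.001, 0.085]
force: [-0.4, -0.3, -0.5]
width: 74.1
gripper_force: 0.0
t 70.0 at [ 497.5 -225.8   91.7] [ 3.142e+00 -1.000e-03  8.500e-02] w 74.1
d_now [-1.6  0.6 66.7] rot [ 0.    -0.001  0.004] d_final [-1.6  0.6 66.7]
```

The rows are not in the units I measure in: shifts go in shares of 0.25 m and turns go in shares of pi rad. I convert before sending: 20 mm is 0.08, 16 mm is 0.064, 0.004 rad is 0.0013.

```bash
python3 -m creep '[[-0.0064, 0.0024, 0.06, 0, 0, 0.0013, 74], [0, 0, 0.08, 0, 0, 0, 74], [0, 0, 0.064, 0, 0, 0, 74], [0, 0, 0.04, 0, 0, 0, 74], [0, 0, 0.02, 0, 0, 0, 74], [0, 0, 0, 0, 0, 0, 74], [0, 0, 0, 0, 0, 0, 74]]'; python3 go.py 496 -226.5 25 .081; python3 -m creep '[[0, 0, 0, 0, 0, 0, 55], [0, 0, 0, 0, 0, 0, 55], [0, 0, 0, 0, 0, 0, 55], [0, 0, 0, 0, 0, 0, 55], [0, 0, 0, 0, 0, 0, 55]]'
```

```text
clock: 70.7
eef_pos: [496.0, -227.2, 26.0]
tool_rot: [3.141, -0.001, 0.08]
force: [-0.1, -0.4, 0.9]
width: 74.0
gripper_force: 0.0
t 70.7 at [ 496.  -227.2   26. ] [ 3.141e+00 -1.000e-03  8.000e-02] w 74.0
d_now [ 0.1 -0.7  1. ] rot [ 0.001 -0.001 -0.001] d_final [ 0.1 -0.7  1. ]
clock: 71.2
eef_pos: [496.0, -227.2, 26.6]
tool_rot: [3.141, -0.001, 0.079]
force: [-0.9, 0.7, 5.6]
width: 60.5
gripper_force: 63.7
```

Converted, -35 mm is -0.14, -25 mm is -0.1, 0.098 rad is 0.0312.

```bash
python3 -m creep '[[0, 0, -0.016, 0, 0, 0, 55], [0, 0, -0.04, 0, 0, 0, 55], [0, 0, -0.1, 0, 0, 0, 55], [0, 0, -0.14, 0, 0, 0, 55], [0, 0, -0.14, 0, 0, 0, 55], [0, 0, -0.14, 0, 0, 0, 55], [0, 0, -0.08, 0, 0, 0, 55], [0, 0, -0.04, 0, 0, 0, 55], [0, 0, 0, 0, 0, 0.0286, 55], [0, 0, 0, 0, 0, 0.0312, 55], [0, 0, 0, 0, 0, 0, 55], [0, 0, 0, 0, 0, 0, 55]]'; python3 go.py 498.3 105 200 -.107
```

```text
clock: 72.4
eef_pos: [494.7, -226.6, 198.5]
tool_rot: [-3.141, 0.002, -0.106]
force: [0.1, -0.2, -6.9]
width: 60.8
gripper_force: 68.1
t 72.4 at [ 494.7 -226.6  198.5] [-3.141e+00  2.000e-03 -1.060e-01] w 60.8
d_now [ -31.4 -330.1   -1.2] rot [-0.     0.002  0.001] d_final [ -31.8 -330.1   -1.5]
```

Converted, -30 mm is -0.12, -20 mm is -0.08.

```bash
python3 -m creep '[[-0.004, -0.04, 0, 0, 0, 0, 55], [-0.008, -0.08, 0, 0, 0, 0, 55], [-0.012, -0.12, 0, 0, 0, 0, 55], [-0.012, -0.12, 0, 0, 0, 0, 55], [-0.012, -0.12, 0, 0, 0, 0, 55], [-0.012, -0.12, 0, 0, 0, 0, 55], [-0.012, -0.12, 0, 0, 0, 0, 55], [-0.012, -0.12, 0, 0, 0, 0, 55], [-0.012, -0.12, 0, 0, 0, 0, 55], [-0.012, -0.12, 0, 0, 0, 0, 55], [-0.012, -0.12, 0, 0, 0, 0, 55], [-0.004, -0.08, 0, 0, 0, 0, 55]]'; python3 -m creep '[[-0.004, -0.04, 0, 0, 0, 0, 55], [0, 0, 0, 0, 0, 0, 55], [0, 0, 0.06, 0, 0, 0, 55], [0, 0, 0.1, 0, 0, 0, 55], [0, 0, 0.08, 0, 0, 0, 55], [0, 0, 0.04, 0, 0, 0, 55], [0, 0, 0.02, 0, 0, 0, 55], [0, 0, 0, 0, 0, 0, 55], [0, 0, 0, 0, 0, 0, 55]]'; python3 go.py 498.3 105 104 -.107; python3 - <<'E'
from fit import *
for n in("side","top"):
    im,d=cams.get_image(n);W=cloud(n,d).reshape(-1,3)
    for k,g,zb in(("burgundy",(498,105,143,-.107),(125,190)),):
        print(n,k,[np.round(v,3) for v in fit(k,W,g,zb,180,tol=15)])
E
```

```text
clock: 73.6
eef_pos: [498.2, 98.1, 199.1]
tool_rot: [-3.14, 0.001, -0.104]
force: [-0.5, -0.1, -6.9]
width: 59.8
gripper_force: 68.1
clock: 74.5
eef_pos: [500.0, 104.2, 125.0]
tool_rot: [-3.141, -0.002, -0.109]
force: [1.3, 0.6, -7.8]
width: 60.8
gripper_force: 67.9
t 74.5 at [500.  104.2 125. ] [-3.141e+00 -2.000e-03 -1.090e-01] w 60.8
d_now [-1.9 -0.6 21. ] rot [-0.    -0.002 -0.002] d_final [-1.8 -0.6 21. ]
side burgundy [array([ 5.00445e+02,  1.03315e+02,  1.45396e+02, -1.02000e-01]), np.float64(1.255), np.int64(1148)]
top burgundy [array([ 5.55521e+02,  9.03610e+01,  1.59032e+02, -2.90000e-02]), np.float64(1.547), np.int64(18)]
```

Converted, 7 mm is 0.028, 5 mm is 0.02, -0.002 rad is -0.0006.

```bash
python3 -m creep '[[-0.0072, -0.0036, 0.02, 0, 0, -0.0006, 55], [0, 0, 0.028, 0, 0, 0, 55], [0, 0, 0.016, 0, 0, 0, 55], [0, 0, 0.008, 0, 0, 0, 55], [0, 0, 0, 0, 0, 0, 55], [0, 0, 0, 0, 0, 0, 55]]'; python3 -m creep '[[0, 0, 0.004, 0, 0, 0, 55], [0, 0, 0.002, 0, 0, 0, 55], [0, 0, 0, 0, 0, 0, 55], [0, 0, 0, 0, 0, 0, 55]]'; python3 -m creep '[[0, 0, 0.002, 0, 0, 0, 55], [0, 0, 0.002, 0, 0, 0, 55], [0, 0, 0, 0, 0, 0, 55], [0, 0, 0, 0, 0, 0, 55]]'
```

```text
clock: 75.2
eef_pos: [497.7, 105.5, 106.3]
tool_rot: [3.142, -0.0, -0.106]
force: [0.4, 0.7, -7.1]
width: 60.1
gripper_force: 68.0
clock: 75.6
eef_pos: [497.7, 105.6, 104.9]
tool_rot: [-3.142, -0.0, -0.106]
force: [-0.0, -0.1, -7.4]
width: 60.7
gripper_force: 68.0
clock: 76.0
eef_pos: [497.7, 105.6, 104.6]
tool_rot: [-3.141, -0.001, -0.106]
force: [-3.5, -0.6, 6.7]
width: 60.6
gripper_force: 69.3
```

Converted, -35 mm is -0.14, -25 mm is -0.1, -0.098 rad is -0.0312.

```bash
python3 -m creep '[[0, 0, 0, 0, 0, 0, 64], [0, 0, 0, 0, 0, 0, 68], [0, 0, 0, 0, 0, 0, 74], [0, 0, 0, 0, 0, 0, 74], [0, 0, -0.04, 0, 0, 0, 74], [0, 0, -0.1, 0, 0, 0, 74], [0, 0, -0.14, 0, 0, 0, 74], [0, 0, -0.08, 0, 0, 0, 74], [0, 0, 0, 0, 0, -0.0286, 74], [0, 0, 0, 0, 0, -0.0312, 74], [0, 0, 0, 0, 0, 0, 74], [0, 0, 0, 0, 0, 0, 74]]'; python3 go.py 488.8 -135.1 190 .081
python3 - <<'E'
from fit import *
for n in("side","top"):
    im,d=cams.get_image(n);W=cloud(n,d).reshape(-1,3)
    for k,g,zb in(("burgundy",(498,105,125,-.107),(112,170)),):
        print(n,k,[np.round(v,3) for v in fit(k,W,g,zb,180,tol=12)])
E
```

```text
clock: 77.2
eef_pos: [497.6, 105.5, 194.2]
tool_rot: [-3.141, -0.0, 0.079]
force: [0.3, -0.3, -0.5]
width: 73.8
gripper_force: 0.0
t 77.2 at [497.6 105.5 194.2] [-3.141 -0.     0.079] w 73.8
d_now [-27.9 239.1   4.2] rot [-0.    -0.    -0.002] d_final [-28.3 239.1   4.2]
side burgundy [array([ 4.98410e+02,  1.04712e+02,  1.25401e+02, -9.80000e-02]), np.float64(1.256), np.int64(1323)]
top burgundy [array([4.97012e+02, 8.76260e+01, 1.29342e+02, 1.90000e-02]), np.float64(0.0), np.int64(3)]
```

Converted, 35 mm is 0.14, 30 mm is 0.12.

```bash
python3 -m creep '[[-0.008, 0.06, 0, 0, 0, 0, 74], [-0.016, 0.12, 0, 0, 0, 0, 74], [-0.016, 0.14, 0, 0, 0, 0, 74], [-0.016, 0.14, 0, 0, 0, 0, 74], [-0.016, 0.14, 0, 0, 0, 0, 74], [-0.016, 0.14, 0, 0, 0, 0, 74], [-0.016, 0.116, 0, 0, 0, 0, 74], [-0.008, 0.06, 0, 0, 0, 0, 74], [0, 0.04, 0, 0, 0, 0, 74], [0, 0, 0.04, 0, 0, 0, 74], [0, 0, 0.12, 0, 0, 0, 74], [0, 0, 0.12, 0, 0, 0, 74]]'; python3 -m creep '[[0, 0, 0.08, 0, 0, 0, 74], [0, 0, 0.04, 0, 0, 0, 74], [0, 0, 0, 0, 0, 0, 74], [0, 0, 0, 0, 0, 0, 74]]'; python3 go.py 488.8 -135 26 .081
```

```text
clock: 78.5
eef_pos: [489.7, -133.8, 122.9]
tool_rot: [-3.141, -0.002, 0.083]
force: [0.9, -0.1, -0.6]
width: 74.0
gripper_force: 0.0
clock: 78.9
eef_pos: [489.6, -134.5, 94.1]
tool_rot: [-3.142, -0.001, 0.082]
force: [-0.1, 0.4, 0.3]
width: 73.9
gripper_force: 0.0
t 78.9 at [ 489.6 -134.5   94.1] [-3.142e+00 -1.000e-03  8.200e-02] w 73.9
d_now [-0.9  0.4 68.1] rot [-0.    -0.001  0.001] d_final [-0.9  0.4 68.1]
```

Converted, 20 mm is 0.08, 17 mm is 0.068, 0.001 rad is 0.0003.

```bash
python3 -m creep '[[-0.0036, 0.0016, 0.06, 0, 0, 0.0003, 74], [0, 0, 0.08, 0, 0, 0, 74], [0, 0, 0.068, 0, 0, 0, 74], [0, 0, 0.04, 0, 0, 0, 74], [0, 0, 0.024, 0, 0, 0, 74], [0, 0, 0, 0, 0, 0, 74], [0, 0, 0, 0, 0, 0, 74]]'; python3 go.py 488.8 -135 26 .081; python3 -m creep '[[0, 0, 0, 0, 0, 0, 55], [0, 0, 0, 0, 0, 0, 55], [0, 0, 0, 0, 0, 0, 55], [0, 0, 0, 0, 0, 0, 55], [0, 0, 0, 0, 0, 0, 55]]'; python3 -m creep '[[0, 0, -0.016, 0, 0, 0, 55], [0, 0, -0.04, 0, 0, 0, 55], [0, 0, -0.1, 0, 0, 0, 55], [0, 0, -0.14, 0, 0, 0, 55], [0, 0, -0.14, 0, 0, 0, 55], [0, 0, -0.14, 0, 0, 0, 55], [0, 0, -0.08, 0, 0, 0, 55], [0, 0, -0.04, 0, 0, 0, 55], [0, 0, 0, 0, 0, 0.0286, 55], [0, 0, 0, 0, 0, 0.0312, 55], [0, 0, 0, 0, 0, 0, 55], [0, 0, 0, 0, 0, 0, 55]]'; python3 go.py 508.1 196.7 200 -.107
```

```text
clock: 79.6
eef_pos: [488.9, -135.5, 26.4]
tool_rot: [3.141, -0.001, 0.081]
force: [1.2, -1.3, 0.7]
width: 73.7
gripper_force: 0.0
t 79.6 at [ 488.9 -135.5   26.4] [ 3.141e+00 -1.000e-03  8.100e-02] w 73.7
d_now [-0.  -0.5  0.4] rot [ 0.    -0.001 -0.   ] d_final [-0.  -0.5  0.4]
clock: 80.1
eef_pos: [488.9, -135.4, 27.0]
tool_rot: [3.141, -0.002, 0.08]
force: [-0.7, 0.2, 5.6]
width: 60.3
gripper_force: 63.5
clock: 81.3
eef_pos: [487.5, -135.0, 199.1]
tool_rot: [-3.141, 0.002, -0.105]
force: [-0.8, 0.4, -8.3]
width: 60.4
gripper_force: 68.7
t 81.3 at [ 487.5 -135.   199.1] [-3.141e+00  2.000e-03 -1.050e-01] w 60.4
d_now [ -14.2 -332.1   -0.8] rot [-0.     0.002  0.002] d_final [ -14.9 -332.    -0.9]
```

Converted, -30 mm is -0.12, -20 mm is -0.08.

```bash
python3 -m creep '[[0, -0.04, 0, 0, 0, 0, 55], [-0.004, -0.08, 0, 0, 0, 0, 55], [-0.006, -0.12, 0, 0, 0, 0, 55], [-0.006, -0.12, 0, 0, 0, 0, 55], [-0.006, -0.12, 0, 0, 0, 0, 55], [-0.006, -0.12, 0, 0, 0, 0, 55], [-0.006, -0.12, 0, 0, 0, 0, 55], [-0.006, -0.12, 0, 0, 0, 0, 55], [-0.006, -0.12, 0, 0, 0, 0, 55], [-0.006, -0.12, 0, 0, 0, 0, 55], [-0.006, -0.12, 0, 0, 0, 0, 55], [0, -0.08, 0, 0, 0, 0, 55]]'; python3 -m creep '[[0, -0.048, 0, 0, 0, 0, 55], [0, 0, 0, 0, 0, 0, 55], [0, 0, 0.06, 0, 0, 0, 55], [0, 0, 0.1, 0, 0, 0, 55], [0, 0, 0.08, 0, 0, 0, 55], [0, 0, 0.04, 0, 0, 0, 55], [0, 0, 0.016, 0, 0, 0, 55], [0, 0, 0, 0, 0, 0, 55], [0, 0, 0, 0, 0, 0, 55]]'; python3 go.py 508.1 196.7 105 -.107; python3 - <<'E'
from fit import *
im,d=cams.get_image("side");W=cloud("side",d).reshape(-1,3)
print([np.round(v,3) for v in fit("claret",W,(508,197,146,-.107),(125,190),180,tol=15)])
E
```

```text
clock: 82.5
eef_pos: [507.1, 188.3, 199.4]
tool_rot: [-3.14, 0.001, -0.103]
force: [-0.6, 0.1, -7.5]
width: 59.8
gripper_force: 68.7
clock: 83.4
eef_pos: [510.3, 196.2, 126.7]
tool_rot: [-3.141, -0.002, -0.108]
force: [-0.1, 0.6, -8.5]
width: 60.3
gripper_force: 68.5
t 83.4 at [510.3 196.2 126.7] [-3.141e+00 -2.000e-03 -1.080e-01] w 60.3
d_now [-2.3 -0.2 21.7] rot [-0.001 -0.002 -0.001] d_final [-2.2 -0.3 21.7]
[array([ 5.10143e+02,  1.94936e+02,  1.46669e+02, -1.02000e-01]), np.float64(1.158), np.int64(1289)]
```

Converted, 7 mm is 0.028, 5 mm is 0.02.

```bash
python3 -m creep '[[-0.008, -0.0024, 0.02, 0, 0, 0, 55], [0, 0, 0.028, 0, 0, 0, 55], [0, 0, 0.02, 0, 0, 0, 55], [0, 0, 0.01, 0, 0, 0, 55], [0, 0, 0, 0, 0, 0, 55], [0, 0, 0, 0, 0, 0, 55]]'; python3 -m creep '[[0, 0, 0.004, 0, 0, 0, 55], [0, 0, 0.002, 0, 0, 0, 55], [0, 0, 0, 0, 0, 0, 55], [0, 0, 0, 0, 0, 0, 55]]'; python3 -m creep '[[0, 0, 0.002, 0, 0, 0, 55], [0, 0, 0.002, 0, 0, 0, 55], [0, 0, 0, 0, 0, 0, 55], [0, 0, 0, 0, 0, 0, 55]]'
```

```text
clock: 84.05
eef_pos: [507.6, 197.0, 106.2]
tool_rot: [3.141, -0.0, -0.107]
force: [-0.6, 0.2, -8.1]
width: 60.3
gripper_force: 68.6
clock: 84.45
eef_pos: [507.8, 197.1, 105.2]
tool_rot: [-3.141, -0.001, -0.107]
force: [-0.5, -0.1, -4.3]
width: 60.4
gripper_force: 68.9
clock: 84.85
eef_pos: [507.8, 197.1, 105.0]
tool_rot: [-3.141, -0.001, -0.107]
force: [-2.3, -1.1, 5.5]
width: 60.3
gripper_force: 70.3
```

Contact. Release, withdraw clear, and check everything.

Converted, -40 mm is -0.16, -25 mm is -0.1.

```bash
python3 -m creep '[[0, 0, 0, 0, 0, 0, 64], [0, 0, 0, 0, 0, 0, 68], [0, 0, 0, 0, 0, 0, 74], [0, 0, 0, 0, 0, 0, 74], [0, 0, -0.04, 0, 0, 0, 74], [0, 0, -0.1, 0, 0, 0, 74], [0, 0, -0.16, 0, 0, 0, 74], [0, 0, -0.16, 0, 0, 0, 74], [0, 0.08, 0, 0, 0, 0, 74], [0, 0.16, 0, 0, 0, 0, 74], [0, 0.16, 0, 0, 0, 0, 74], [0, 0.16, 0, 0, 0, 0, 74]]';  python3 -m creep '[[0, 0.16, 0, 0, 0, 0, 74], [0, 0.16, 0, 0, 0, 0, 74], [0, 0.16, 0, 0, 0, 0, 74], [0, 0.16, 0, 0, 0, 0, 74], [0, 0.16, 0, 0, 0, 0, 74], [0, 0.16, 0, 0, 0, 0, 74], [0, 0.08, 0, 0, 0, 0, 74], [0, 0, 0, 0, 0, 0, 74], [0, 0, 0, 0, 0, 0, 74]]'
python3 - <<'E'
from fit import *
I={}
for n in("side","top"):
    im,d=cams.get_image(n);I[n]=im;W=cloud(n,d).reshape(-1,3)
    for k,g,zb in(("claret",(508,196.5,125,-.107),(112,170)),("burgundy",(498,105,125,-.107),(112,170)),("tray",(523.5,149,84,-.107),(86,110)),("flute",(510,418,47,3.107),(32,85))):
        print(n,k,[np.round(v,3) for v in fit(k,W,g,zb,200,tol=12)])
cv2.imwrite("pics/end.png",np.hstack([cv2.resize(I["side"][160:370,90:290],(400,420)),cv2.resize(I["top"][60:230,90:250],(395,420))]))
E
```

```text
clock: 86.05
eef_pos: [492.4, 56.6, 219.7]
tool_rot: [-3.141, -0.001, -0.106]
force: [0.5, -1.1, -0.3]
width: 74.1
gripper_force: 0.0
clock: 86.95
eef_pos: [464.7, -200.3, 219.2]
tool_rot: [-3.141, -0.0, -0.108]
force: [-0.4, 0.1, -0.0]
width: 74.0
gripper_force: 0.0
side claret [array([ 5.07913e+02,  1.96037e+02,  1.25012e+02, -1.01000e-01]), np.float64(1.175), np.int64(1521)]
side burgundy [array([ 4.98461e+02,  1.04757e+02,  1.25268e+02, -9.80000e-02]), np.float64(1.252), np.int64(1316)]
side tray [array([ 5.23545e+02,  1.47856e+02,  8.42450e+01, -1.06000e-01]), np.float64(1.071), np.int64(902)]
side flute [array([510.165, 418.157,  47.381,   3.104]), np.float64(1.113), np.int64(1985)]
top claret [array([ 5.06991e+02,  1.96312e+02,  1.25801e+02, -1.09000e-01]), np.float64(1.444), np.int64(1448)]
top burgundy [array([ 4.97650e+02,  1.05109e+02,  1.26114e+02, -1.05000e-01]), np.float64(1.432), np.int64(1387)]
top tray [array([ 5.21915e+02,  1.49041e+02,  8.53440e+01, -1.07000e-01]), np.float64(1.39), np.int64(906)]
top flute [array([508.275, 418.694,  48.018,   3.105]), np.float64(1.589), np.int64(1305)]
```

View pics/end.png

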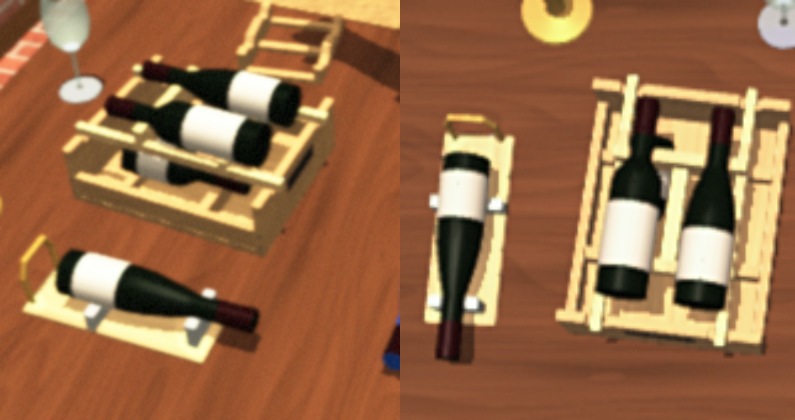

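The picture shows the flute in the cradle, with its neck in the notch at (205,305). The tray is back in its notches, with claret (+y, at (630,230)) and burgundy (-y, at (710,240)) on it, mouths to +x, and the small bottle is still below. The gripper is clear, so I'm handing in.

```bash
python3 -c "from cell import ctrl; print(ctrl.finish_job())"
```

```text
the job is handed in; nothing more can be done
None
```

The job is handed in at about 87 s: the flute lies level in the serving cradle with its neck in the notch, the tray is back in its notches with claret and burgundy in their original places and the same way round, and the small bottle was left alone; the tray went back into the case once mid-job for a higher grip, because releasing it on the mat would have dropped it about 4 mm.

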